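# Set up the sealing stand with mosaic plaques

### The job

Get the mosaic plaques ready for sealing. First, while every plaque is still in the rack, sweep all the loose tile chips off the grey drip board into the metal tray at its end, pushing them with the scraper block and never with the gripper itself, and stand the scraper back upright on the bench. Then draw each plaque up out of its rack slot by its edge and hang it by its wire bail on a hook of the stand, one plaque to a hook, never tipping a plaque over and leaving the jar and dish alone.

Things in the scene. Friction and masses are not known exactly. Their poses are not given: they have to be found in the camera images.
- stand: Fixed stand. Origin on the bench, x away from the robot at yaw 0, y left, z up. Grey drip board, top at 30 mm, over x -100..140, y -100..200 mm. Open metal tray at its -y end (tray), no lip between. Behind, a wooden rail along y (x 167..183, top at 175 mm, 460 mm long) with four hooks pointing to -x; posts at y 200 and -240, x 183..213 mm.
- tray (a point): Centre of the tray floor, 5 mm above the bench, axes as the stand. Inside it is 170 mm along x and 110 mm along y: the drip board's end face is at y = +55 mm, its top 25 mm above this floor; the other three walls are 4 mm thick, tops 45 mm above the bench.
- hook1 (a point): Leftmost (+y) hook: point on top of its level bar, 207 mm above the bench, axes as the stand. Round bar, 8 mm thick, level from x = -25 to +30 mm of this point, then sloping down to the rail; from x = -25 to -39 mm the tip turns up, its top 12 mm above this point. Hooks 110 mm apart. A plaque hangs with its bail on the level bar.
- hook2 (a point): Second from left hook: point on top of its level bar, 207 mm above the bench, axes as the stand. Round bar, 8 mm thick, level from x = -25 to +30 mm of this point, then sloping down to the rail; from x = -25 to -39 mm the tip turns up, its top 12 mm above this point. Hooks 110 mm apart. A plaque hangs with its bail on the level bar.
- hook3 (a point): Third from left hook: point on top of its level bar, 207 mm above the bench, axes as the stand. Round bar, 8 mm thick, level from x = -25 to +30 mm of this point, then sloping down to the rail; from x = -25 to -39 mm the tip turns up, its top 12 mm above this point. Hooks 110 mm apart. A plaque hangs with its bail on the level bar.
- hook4 (a point): Rightmost (-y) hook: point on top of its level bar, 207 mm above the bench, axes as the stand. Round bar, 8 mm thick, level from x = -25 to +30 mm of this point, then sloping down to the rail; from x = -25 to -39 mm the tip turns up, its top 12 mm above this point. Hooks 110 mm apart. A plaque hangs with its bail on the level bar.
- rack: Fixed wooden rack, four upright slots. Origin: centre of underside, z up. 250 mm (x) by 125 mm (y); floor 10 mm thick, cheeks 70 mm high at both y ends. Slots at x = -87, -29, 29, 87 mm, each 12 mm wide along x, guide only a plaque's side edges (outer 7 mm, up to 70 mm above the bench); its top 50 mm stands free. Lift straight up 70 mm to be clear.
- plaque1: Mosaic plaque (3 or 4 present, all alike): rigid plate 8 mm (x) by 95 mm (y) by 110 mm high (z), 0.13-0.25 kg. Origin: middle of lower edge. On its top edge a rigid wire bail, an upside-down U in the plate's plane: legs at y +-14 mm, wire 6 mm, top 160 mm above the origin. Grip across the thickness at the top edge beside the bail (y about +-35 mm). Starts upright in a rack slot.
- plaque1_eye (a point): Middle of the underside of this plaque's bail top bar, 154 mm above the plaque's origin, 44 mm above the plate's top edge; axes as the plaque. It meets the hook's point when hung.
- plaque2: Mosaic plaque (3 or 4 present, all alike): rigid plate 8 mm (x) by 95 mm (y) by 110 mm high (z), 0.13-0.25 kg. Origin: middle of lower edge. On its top edge a rigid wire bail, an upside-down U in the plate's plane: legs at y +-14 mm, wire 6 mm, top 160 mm above the origin. Grip across the thickness at the top edge beside the bail (y about +-35 mm). Starts upright in a rack slot.
- plaque2_eye (a point): Middle of the underside of this plaque's bail top bar, 154 mm above the plaque's origin, 44 mm above the plate's top edge; axes as the plaque. It meets the hook's point when hung.
- plaque3: Mosaic plaque (3 or 4 present, all alike): rigid plate 8 mm (x) by 95 mm (y) by 110 mm high (z), 0.13-0.25 kg. Origin: middle of lower edge. On its top edge a rigid wire bail, an upside-down U in the plate's plane: legs at y +-14 mm, wire 6 mm, top 160 mm above the origin. Grip across the thickness at the top edge beside the bail (y about +-35 mm). Starts upright in a rack slot.
- plaque3_eye (a point): Middle of the underside of this plaque's bail top bar, 154 mm above the plaque's origin, 44 mm above the plate's top edge; axes as the plaque. It meets the hook's point when hung.
- plaque4: Mosaic plaque (3 or 4 present, all alike): rigid plate 8 mm (x) by 95 mm (y) by 110 mm high (z), 0.13-0.25 kg. Origin: middle of lower edge. On its top edge a rigid wire bail, an upside-down U in the plate's plane: legs at y +-14 mm, wire 6 mm, top 160 mm above the origin. Grip across the thickness at the top edge beside the bail (y about +-35 mm). Starts upright in a rack slot.
- plaque4_eye (a point): Middle of the underside of this plaque's bail top bar, 154 mm above the plaque's origin, 44 mm above the plate's top edge; axes as the plaque. It meets the hook's point when hung.
- scraper: Loose scraper block, 60 mm high. Origin: centre of its underside, z up, x along its length. Rubber foot 130 mm (x) by 44 mm (y), 22 mm high; above it a wooden grip 90 mm (x) by 28 mm (y), up to 60 mm high. 0.3 kg. Starts standing on the bench left of the stand.
- chip1: Loose flat tile chip, 18 to 30 mm long and wide, 8 mm thick, about 14 g (three to five are present). Origin: centre of its underside. Starts lying on the front part of the drip board, clear of the hooks: stand x -65..-10 mm, y -70..+140 mm.
- chip2: Loose flat tile chip, 18 to 30 mm long and wide, 8 mm thick, about 14 g (three to five are present). Origin: centre of its underside. Starts lying on the front part of the drip board, clear of the hooks: stand x -65..-10 mm, y -70..+140 mm.
- chip3: Loose flat tile chip, 18 to 30 mm long and wide, 8 mm thick, about 14 g (three to five are present). Origin: centre of its underside. Starts lying on the front part of the drip board, clear of the hooks: stand x -65..-10 mm, y -70..+140 mm.
- chip4: Loose flat tile chip, 18 to 30 mm long and wide, 8 mm thick, about 14 g (three to five are present). Origin: centre of its underside. Starts lying on the front part of the drip board, clear of the hooks: stand x -65..-10 mm, y -70..+140 mm.
- chip5: Loose flat tile chip, 18 to 30 mm long and wide, 8 mm thick, about 14 g (three to five are present). Origin: centre of its underside. Starts lying on the front part of the drip board, clear of the hooks: stand x -65..-10 mm, y -70..+140 mm.
- jar: Bystander: closed jar, 68 mm across, about 110 mm high, on the bench right of the rack. Origin: centre of its underside.
- dish: Bystander: small white dish, 72 mm across, 30 mm high, right of the rack. Origin: centre of its underside.

How it is judged:
By the outcome, as a careful person would: the job done as asked, in the order asked, and still so for the second after the job is handed in, with the robot touching nothing.
Of plaque1, plaque2, plaque3, plaque4 only 3 to 4 are there at a start; the rules pass over those that are not, and their reading is None.
Of chip1, chip2, chip3, chip4, chip5 only 3 to 5 are there at a start; the rules pass over those that are not, and their reading is None.
At some moment in a run one of scraper may be knocked a few centimetres aside while the robot is not near it.
It also fails if it takes over 200 s, if anything falls off the work surface, if the arm or the gripper's body presses on something with over 40 N, if the wrist force passes 120 N, or if a joint passes its speed limit or range.

### The arm

A 7-joint arm with a two-finger parallel gripper is mounted at the origin on the work surface. World frame = base frame: x ahead of the robot, y to its left, z up, the work surface at z = 0. Lengths are in m, angles in degrees, forces in N, time in s.
With the tool pointing down it reaches from about 0.425 to 1.025 m from the base axis. Payload 9.4 kg.
Tool frame: the origin (TCP) lies between the finger pads; the fingertips stand 8 mm ahead of it and the grasp point (between the pads) lies 11 mm behind it; z points along the fingers, y is the line along which they close (so a half turn about z gives the same grasp; the last joint's range is limited). The gripper opens to 85 mm and grips with 20 to 120 N. Pads are 22 mm wide; open, the fingers measure 114 mm over their backs; the gripper's body (76 mm by 85 mm) begins 54 mm behind the grasp point. The pads swing forward as they close: fully open they stand 13 mm farther back than shut.
Start: joints at [60.636, 34.337, -0.143, 91.639, 0.103, 54.024, -4.572], TCP at [0.306, -0.657, 0.239] pointing down, gripper open.
Joint ranges: [-147.43, 147.43], [-19.82, 112.94], [-74.19, 73.91], [6.32, 146.72], [-59.91, 239.91], [6.04, 106.73], [-150.56, 150.56]. Speed limits (degrees/s): [127.2, 127.2, 172.46, 172.46, 180, 180, 180].

### API

Orientations are given as [roll, pitch, yaw] about the fixed x, y, z axes, in that order (R = Rz(yaw) Ry(pitch) Rx(roll)).
In Python, from cell import arm gives the robot as it stands.
- The arm moves only by the tool servo_tool, never from a script. Its argument "increments" is text: rows parted by semicolons, each of 5 numbers parted by spaces: the closure, from 0 (fully open) to 1 (shut), then the shift along the tool's x, y, z scaled (see below), then the turn about the tool's z scaled (see below). In form: claw dx dy dz turn; .... A call has 1 to 5 rows; each row is the pose to reach, as a shift and turn from the pose commanded when the call began, along the tool's axes at that moment; what a row does not reach only later rows make up. The controller multiplies each number of a shift by 15 cm and each number of a turn by 90 degrees. A row lasts 1/10 s, in which the tool goes at most 50 mm and 8.59 degrees, less where a joint would pass 70% of its speed; a pose out of reach is approached as far as the arm can. A call with a number of a shift or a turn outside -1 to 1 is refused whole. A call with a gripper value outside its range is refused whole. The fingers move at their own pace and stop on an object; "newtons" is the grip in N (left out, the last holds). Time passes only in rows, so rows that repeat a pose let the fingers close. It gives the time, the measured TCP pose, the force, the opening and the grip force at its end, in the units of the state.
- arm.sense(): the state, without advancing time (a new reading comes with each control period).
- arm.get_image(name): name is "scene" or "top" or "wrist"; returns a dict with "frame" (480x640x3 uint8, red, green, blue), "fovy" (degrees; the focal length in pixels is half the picture's height over the tangent of half this angle, whatever the lens; pixels are square), "cx", "cy" (the principal point, pixels), "R" (3x3) and "t" (3): a world point X has camera coordinates R X + t; the wrist camera has in their place "tool_from_camera" (4x4, takes a point from camera to tool coordinates, whose origin is the TCP and whose axes are the flange's). Camera axes: x right, y down, z forward; pixel columns grow to the right and rows downward; lengths in m; the calibration is good to about 2 mm. A picture is of the moment at which its call begins: read the wrist's pose just before it. There is no depth.
- arm.sign_off(): hands the job in; it is judged then, once.
The state is a dict: "t": time; "joint_pos": joint angles; "qvel": joint speeds; "joint_efforts": joint torques, N m; "position": TCP position; "eef_rot": TCP orientation; "wrist_force": force on the tool from outside, world axes, zero at the start; "moment": the same for the moment, N m; "gripper_width": finger opening in m; "finger_force": force on a finger pad.
Only numpy, scipy, OpenCV 4.12 (cv2) and the standard library are available. Lean on these libraries where they do the work, as an engineer would, in place of code of your own. Each camera call takes 0.05 s, during which the arm holds its last target. There are 200 camera calls.

## Working session

There is one attempt and no reset: what is moved stays moved. The work goes in short steps, Python scripts to look and compute and a tool call to move; the robot and the scene stay as the last step left them, time stands still between calls to the robot, and variables do not carry over. Pictures are saved under pics/ and viewed, at most 14 in all, crops included, and the job is handed in when it is done.

Besides the shell and the picture viewer there is one more tool, called after ">>>" as a command line: name --argument value ..., lists and objects as JSON in quotes. servo_tool: Moves the arm, as the interface text tells. Shifts and turns lie within -1 to 1; 1 stands for 15 cm of shift or 90 degrees of turn. Its arguments: {"type":"object","properties":{"increments":{"type":"string"},"newtons":{"type":"number"}},"required":["increments"]}

```bash
mkdir -p pics; python3 - <<'E'
from cell import arm
import cv2,json,numpy as np,pickle
s=arm.sense(); print({k:np.round(v,3).tolist() for k,v in s.items()})
d={}
for n in("scene","top"):
    i=arm.get_image(n); d[n]=i
    cv2.imwrite(f"pics/{n}0.png",i["frame"][:,:,::-1]); print(n,i["fovy"],i["cx"],i["cy"],np.round(i["R"],3).tolist(),np.round(i["t"],3))
pickle.dump(d,open("d0.pkl","wb"))
E
```

```text
{'t': 0.0, 'joint_pos': [60.636, 34.383, -0.145, 91.682, 0.104, 54.023, -4.574], 'qvel': [-0.019, -0.047, -0.062, 0.024, 0.104, 0.037, -0.094], 'joint_efforts': [-0.001, -77.646, 1.564, -25.802, 0.012, 0.009, 0.0], 'position': [0.306, -0.657, 0.238], 'eef_rot': [-179.912, 0.009, 24.971], 'wrist_force': [0.489, -0.302, 0.002], 'moment': [0.061, -0.049, -0.011], 'finger_force': 0.0, 'gripper_width': 0.085}
scene 50.688947343580466 321.44394224555583 239.59324051703032 [[0.447, 0.894, 0.004], [0.695, -0.345, -0.631], [-0.563, 0.285, -0.776]] [-0.223 -0.277  1.729]
top 49.31941703865339 319.4474261212604 235.55793803906042 [[0.027, -0.999, 0.023], [-0.994, -0.029, -0.102], [0.103, -0.02, -0.995]] [-0.043  0.57   1.142]
```

View pics/scene0.png

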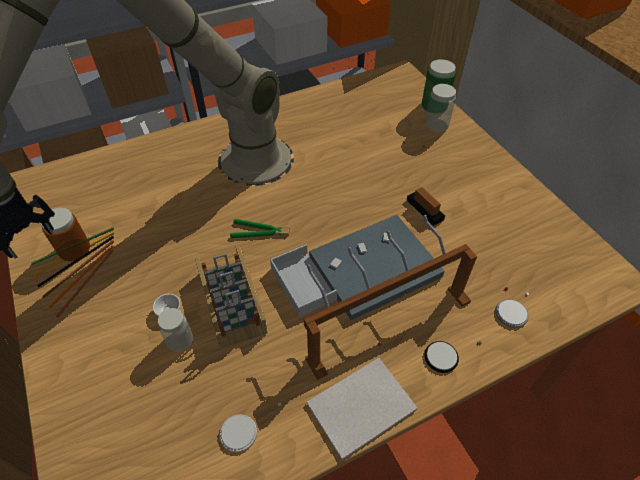

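View pics/top0.png

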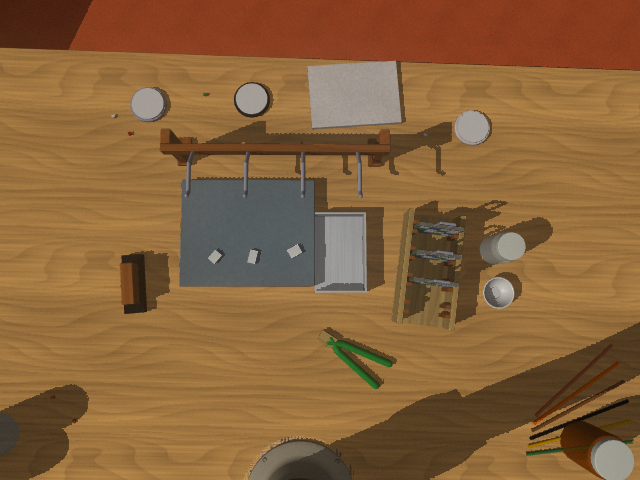

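The views show the stand (board at top-image columns 181–315, rows 180–287), three chips near row 255, three plaques in the rack (rows 228, 255, 283) and the scraper at (133,284). Next I'll turn these into world positions.

```bash
cat > h.py <<'E'
import numpy as np,cv2
def cam(i): 
    f=i["frame"].shape[0]/2/np.tan(np.radians(i["fovy"]/2)); return f,np.array(i["R"]),np.array(i["t"])
def ray(i,u,v):
    f,R,t=cam(i); d=R.T@np.array([(u-i["cx"])/f,(v-i["cy"])/f,1]); return -R.T@t,d
def onz(i,uv,z):
    out=[]
    for u,v in np.atleast_2d(uv):
        o,d=ray(i,u,v); out.append(o+d*(z-o[2])/d[2])
    return np.array(out)
def proj(i,X):
    f,R,t=cam(i); c=np.atleast_2d(X)@R.T+t; return c[:,:2]/c[:,2:]*f+[i["cx"],i["cy"]]
def blobs(m,amin=30):
    c,_=cv2.findContours(m.astype(np.uint8),cv2.RETR_EXTERNAL,cv2.CHAIN_APPROX_NONE)
    return sorted([k for k in c if cv2.contourArea(k)>amin],key=cv2.contourArea,reverse=True)
def wrect(i,c,z):  # min-area rectangle of a contour, in world mm on plane z
    p=(onz(i,c.reshape(-1,2),z)[:,:2]*1000).astype(np.float32); return cv2.minAreaRect(p)
E
python3 - <<'E'
import pickle; from h import *
d=pickle.load(open("d0.pkl","rb")); i=d["top"]; im=i["frame"].astype(int)
for n,(u,v) in dict(board=(220,210),tray=(340,250),chip=(253,257),wood=(128,283),foot=(142,283),rackw=(405,270),bench=(80,300),plq=(440,256)).items(): print(n,im[v,u])
r,g,b=im[...,0],im[...,1],im[...,2]
m=(b>r)&(r<110); m[:, :170]=0;m[:,322:]=0;m[:172]=0;m[295:]=0
c=blobs(m,500)[0]; print("board",wrect(i,c,.03)); 
h=cv2.approxPolyDP(cv2.convexHull(c),4,True); print(h.reshape(-1,2).tolist()); print(np.round(onz(i,h.reshape(-1,2),.03)[:,:2]*1000))
m=(r>130)&(b>120); m[:,:190]=0;m[:,312:]=0;m[:200]=0;m[285:]=0
for c in blobs(m,20): print("chip",cv2.contourArea(c),np.round(wrect(i,c,.038)[0]),wrect(i,c,.038)[1:])
crop=i["frame"][200:335,390:530,::-1]; cv2.imwrite("pics/c1.png",cv2.resize(crop,None,fx=4,fy=4,interpolation=cv2.INTER_CUBIC))
crop=i["frame"][125:320,110:400,::-1]; cv2.imwrite("pics/c2.png",cv2.resize(crop,None,fx=2.75,fy=2.75,interpolation=cv2.INTER_CUBIC))
E
```

```text
board [86 91 95]
tray [151 150 151]
chip [171 166 161]
wood [117  70  33]
foot [40 30 20]
rackw [140 113  68]
bench [147 108  57]
plq [86 78 74]
board ((574.6160888671875, 132.91412353515625), (236.53904724121094, 299.85198974609375), 1.543228268623352)
[[313, 181], [313, 285], [180, 284], [182, 181]]
[[695.  -9.]
 [460. -16.]
 [455. 278.]
 [685. 286.]]
chip 97.5 [534.  29.] ((20.403057098388672, 27.16416358947754), 31.532087326049805)
chip 84.0 [517. 203.] ((18.854658126831055, 24.726449966430664), 47.36481857299805)
chip 82.5 [520. 121.] ((16.62932777404785, 28.823270797729492), 78.2198715209961)
```

View pics/c1.png

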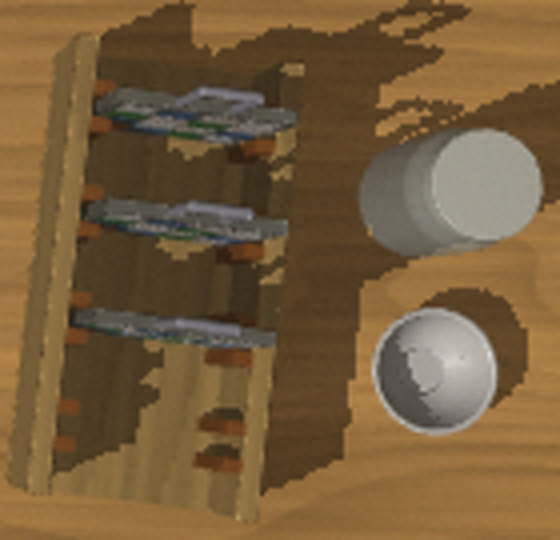

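View pics/c2.png

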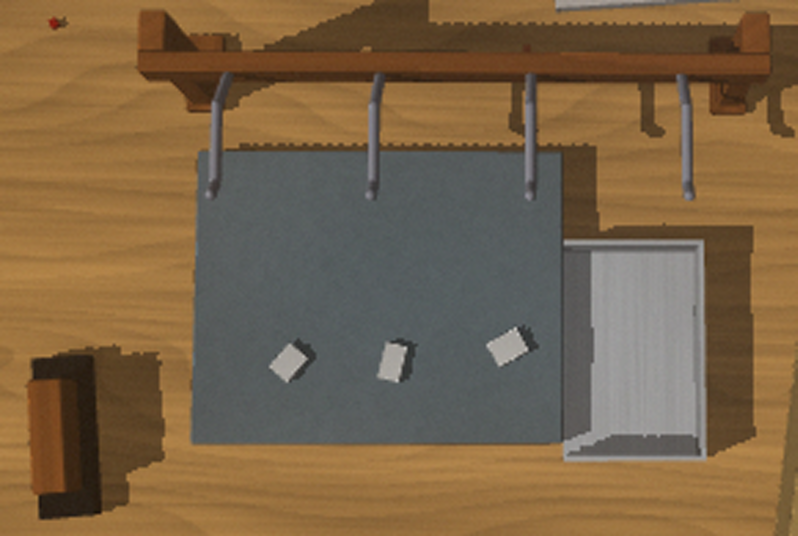

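Crops: hook tips at crop-2 pixels (211,190), (372,191), (530,192) and (688,192). The plaques' bail top bars run (199,90)–(264,98), (185,206)–(250,213) and (172,320)–(238,328) in crop 1. The fourth slot, nearest the robot, is empty.

```bash
python3 - <<'E'
import pickle; from h import *
d=pickle.load(open("d0.pkl","rb")); i=d["top"]
np.set_printoptions(suppress=True,linewidth=150)
c2=lambda p:np.array(p)/2.75+[110,125]-.3
c1=lambda p:np.array(p)/4+[390,200]-.4
P=lambda n,q,z:print(n,np.round(onz(i,q,z)[:,:2]*1000,1).tolist())
P("tips",c2([(211,193),(372,193),(530,194),(688,194)]),.215)
P("bar far",c2([(217,105),(376,102),(531,100),(683,100)]),.203)
P("rail front top",c2([(138,76),(769,76)]),.175)
P("tray outer top",c2([(704,240),(706,461),(563,461)]),.045)
P("board",c2([(197,151),(562,151),(562,443),(192,443)]),.03)
for a,b in(((199,92),(264,100)),((185,208),(250,215)),((172,322),(238,329))): P("bail",c1([a,b]),.168)
P("rackL",c1([(98,38),(47,492)]),.07); P("rackR",c1([(300,66),(256,520)]),.07)
P("grip",c2([(30,380),(65,378),(78,493),(40,495)]),.06)
P("foot",c2([(94,356),(101,514),(40,519)]),.022)
# predicted from board pose
th=np.radians(1.54); R=np.array([[np.cos(th),-np.sin(th)],[np.sin(th),np.cos(th)]])
o=np.array([574.6,132.9])-R@[20,50]; print("origin",o)
# scene cam triangulation check of hook tips
print(np.round(proj(d["scene"],[[*(onz(i,c2(p),.215)[0,:2]),.215] for p in((211,193),(372,193),(530,194),(688,194))])))
f=d["scene"]["frame"][200:320,320:480,::-1]; cv2.imwrite("pics/c3.png",cv2.resize(f,None,fx=5,fy=5,interpolation=cv2.INTER_CUBIC))
E
```

```text
tips [[621.8, 229.9], [625.2, 119.7], [627.9, 11.0], [631.2, -98.3]]
bar far [[686.4, 231.9], [692.1, 121.1], [697.0, 12.4], [700.5, -94.7]]
rail front top [[712.4, 296.2], [727.4, -159.6]]
tray outer top [[625.2, -128.4], [447.3, -133.2], [444.3, -19.2]]
board [[688.5, 287.2], [698.0, -11.5], [458.6, -18.2], [450.6, 278.5]]
bail [[589.6, -262.4], [586.6, -294.9]]
bail [[531.5, -255.6], [529.0, -288.0]]
bail [[475.1, -249.4], [472.6, -282.1]]
rackL [[630.9, -231.5], [385.2, -206.2]]
rackR [[618.8, -342.5], [373.2, -318.4]]
grip [[496.3, 399.9], [498.6, 372.8], [409.6, 357.2], [407.3, 386.4]]
foot [[518.7, 363.2], [392.0, 349.9], [386.8, 398.2]]
origin [555.95096559  82.38056299]
[[425. 216.]
 [389. 232.]
 [350. 248.]
 [310. 265.]]
```

View pics/c3.png

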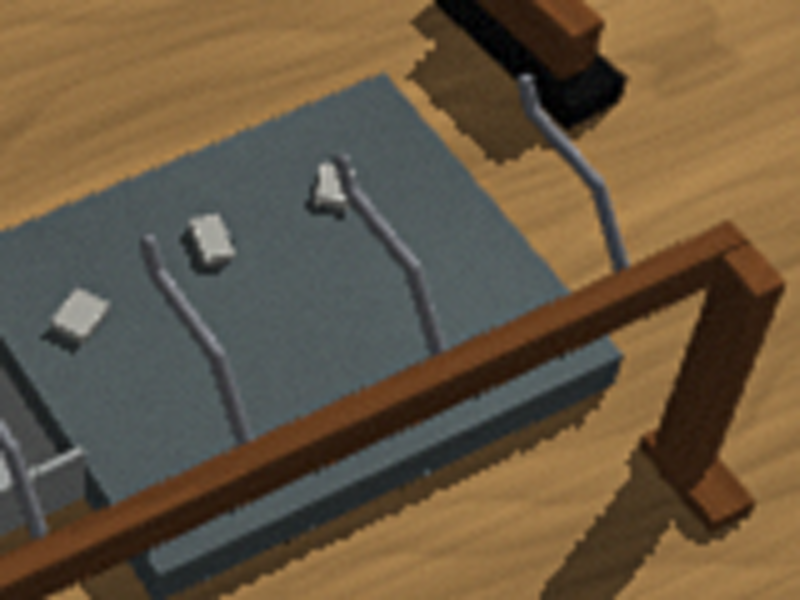

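Scene tips match the top-camera positions (425,216), (388,232) and (350,248), so the measurements agree. I'll write a small planner and start moving toward the scraper.

```bash
cat > plan.py <<'E'
import numpy as np
from cell import arm
# waypoints: (x,y,z mm, yaw deg, claw, mm per row, hold rows)
def plan(wps):
    s=arm.sense(); p=np.array(s["position"])*1000; yaw=s["eef_rot"][2]
    print("at",np.round(p,1),round(yaw,2),"F",np.round(s["wrist_force"],1),"w",round(s["gripper_width"],4),"t",round(s["t"],1))
    rows=[]; q=p.copy(); w=yaw
    for x,y,z,a,c,step,hold in wps:
        g=np.array([x,y,z],float); da=(a-w+180)%360-180 if abs(a-w)>200 else a-w
        n=max(1,int(np.ceil(max(np.linalg.norm(g-q)/step,abs(da)/8))))
        rows+=[(q+(g-q)*k/n,w+da*k/n,c) for k in range(1,n+1)]+[(g,w+da,c)]*hold; q,w=g,w+da
    while rows:
        r=np.radians(yaw); X=np.array([[np.cos(r),np.sin(r),0],[np.sin(r),-np.cos(r),0],[0,0,-1]]); out=[]
        while rows and len(out)<5:
            v=np.round(np.r_[X@(rows[0][0]-p)/150,-(rows[0][1]-yaw)/90],3)
            if abs(v).max()>1: break
            out.append((rows.pop(0)[2],v))
        print("; ".join(f"{c:g} "+" ".join(f"{k:g}" for k in v) for c,v in out))
        p=p+X.T@out[-1][1][:3]*150; yaw=yaw-out[-1][1][3]*90
E
python3 - <<'E'
from plan import plan
plan([(540,-380,239,70,.2,45,0),(560,0,239,120,.2,45,0),(500,250,220,170,.2,45,0),(453,379,120,186.5,.2,45,2)])
E
```

```text
at [ 305.9 -656.9  238.5] 24.97 F [ 0.   0.7 -0.1] w 0.0854 t 0.1
0.2 0.244 -0.113 -0 -0.056; 0.2 0.488 -0.225 -0.001 -0.111; 0.2 0.731 -0.338 -0.001 -0.167; 0.2 0.975 -0.451 -0.001 -0.222
0.2 0.268 -0.022 -0.001 -0.056; 0.2 0.535 -0.045 -0.001 -0.112; 0.2 0.803 -0.067 -0.002 -0.167
0.2 0.264 0.047 0 -0.056; 0.2 0.529 0.095 -0 -0.111; 0.2 0.78 -0.033 -0 -0.173
0.2 0.276 -0.056 -0 -0.062; 0.2 0.553 -0.112 -0 -0.123; 0.2 0.829 -0.168 -0 -0.185
0.2 0.281 0.026 -0 -0.062; 0.2 0.561 0.051 -0 -0.124; 0.2 0.842 0.077 -0 -0.185
0.2 0.262 0.105 -0 -0.062; 0.2 0.523 0.21 -0 -0.124; 0.2 0.767 0.233 0.018 -0.203
0.2 0.224 0.098 0.018 -0.08; 0.2 0.449 0.196 0.036 -0.159; 0.2 0.673 0.294 0.054 -0.238; 0.2 0.897 0.392 0.072 -0.318
0.2 0.15 0.194 0.018 -0.079; 0.2 0.3 0.388 0.036 -0.158; 0.2 0.46 0.551 0.203 -0.204; 0.2 0.62 0.715 0.37 -0.25; 0.2 0.779 0.879 0.536 -0.296
0.2 0.07 0.218 0.167 -0.046; 0.2 0.07 0.218 0.167 -0.046; 0.2 0.07 0.218 0.167 -0.046
```

>>> servo_tool --increments "0.2 0.244 -0.113 0 -0.056; 0.2 0.488 -0.225 -0.001 -0.111; 0.2 0.731 -0.338 -0.001 -0.167; 0.2 0.975 -0.451 -0.001 -0.222"

```text
t: 0.5
position: [0.4107, -0.5328, 0.2391]
eef_rot: [-180.0, -0.0, 45.1]
wrist_force: [0.5, -0.1, -0.2]
gripper_width: 0.0686
finger_force: 0.0
```

>>> servo_tool --increments "0.2 0.268 -0.022 -0.001 -0.056; 0.2 0.535 -0.045 -0.001 -0.112; 0.2 0.803 -0.067 -0.002 -0.167"

```text
t: 0.8
position: [0.4889, -0.4405, 0.2394]
eef_rot: [-180.0, 0.0, 60.2]
wrist_force: [2.4, -0.6, 0.2]
gripper_width: 0.0683
finger_force: 0.0
```

>>> servo_tool --increments "0.2 0.264 0.047 0 -0.056; 0.2 0.529 0.095 0 -0.111; 0.2 0.78 -0.033 0 -0.173"

```text
t: 1.1
position: [0.5453, -0.3371, 0.2392]
eef_rot: [179.9, -0.0, 75.8]
wrist_force: [0.3, 1.7, -0.4]
gripper_width: 0.0688
finger_force: 0.0
```

>>> servo_tool --increments "0.2 0.276 -0.056 0 -0.062; 0.2 0.553 -0.112 0 -0.123; 0.2 0.829 -0.168 0 -0.185"

```text
t: 1.4
position: [0.5488, -0.2098, 0.2395]
eef_rot: [-180.0, -0.0, 92.4]
wrist_force: [0.4, 0.1, 0.7]
gripper_width: 0.0686
finger_force: 0.0
```

>>> servo_tool --increments "0.2 0.281 0.026 0 -0.062; 0.2 0.561 0.051 0 -0.124; 0.2 0.842 0.077 0 -0.185"

```text
t: 1.7
position: [0.5554, -0.0833, 0.2396]
eef_rot: [-180.0, -0.0, 109.1]
wrist_force: [0.3, -0.1, -0.2]
gripper_width: 0.0684
finger_force: 0.0
```

>>> servo_tool --increments "0.2 0.262 0.105 0 -0.062; 0.2 0.523 0.21 0 -0.124; 0.2 0.767 0.233 0.018 -0.203"

```text
t: 2.0
position: [0.5524, 0.0379, 0.2372]
eef_rot: [179.9, 0.0, 127.4]
wrist_force: [0.3, 0.3, 0.3]
gripper_width: 0.0684
finger_force: 0.0
```

>>> servo_tool --increments "0.2 0.224 0.098 0.018 -0.08; 0.2 0.449 0.196 0.036 -0.159; 0.2 0.673 0.294 0.054 -0.238; 0.2 0.897 0.392 0.072 -0.318"

```text
t: 2.4
position: [0.5168, 0.1792, 0.2259]
eef_rot: [-180.0, -0.0, 156.0]
wrist_force: [-0.4, 0.5, 0.9]
gripper_width: 0.0684
finger_force: 0.0
```

>>> servo_tool --increments "0.2 0.15 0.194 0.018 -0.079; 0.2 0.3 0.388 0.036 -0.158; 0.2 0.46 0.551 0.203 -0.204; 0.2 0.62 0.715 0.37 -0.25; 0.2 0.62 0.715 0.37 -0.25"

```text
t: 2.9
position: [0.4732, 0.3181, 0.1682]
eef_rot: [179.9, -0.3, 178.7]
wrist_force: [-0.8, -0.7, -0.0]
gripper_width: 0.0682
finger_force: 0.0
```

```bash
python3 - <<'E'
from plan import plan; from cell import arm; import cv2,pickle
plan([(453,379,120,186.5,.2,45,2)])
d={n:arm.get_image(n) for n in("wrist","top")}; pickle.dump(d,open("d1.pkl","wb")); cv2.imwrite("pics/w1.png",d["wrist"]["frame"][:,:,::-1]); print(d["wrist"]["tool_from_camera"],d["wrist"]["fovy"])
a=pickle.load(open("d0.pkl","rb"))["top"]["frame"][230:330,100:160].astype(int); print(abs(a-d["top"]["frame"][230:330,100:160]).mean())
E
```

```text
at [473.2 318.1 168.2] 178.73 F [-0.8 -0.7 -0. ] w 0.0682 t 2.9
0.2 0.072 0.202 0.161 -0.043; 0.2 0.143 0.403 0.321 -0.086; 0.2 0.143 0.403 0.321 -0.086; 0.2 0.143 0.403 0.321 -0.086
[[ 5.36388226e-04 -9.45181028e-01 -3.26546377e-01  8.38315568e-02]
 [ 9.99999239e-01  1.44151570e-04  1.22536496e-03 -1.20227291e-04]
 [-1.11111954e-03 -3.26546785e-01  9.45180386e-01 -1.34361159e-01]
 [ 0.00000000e+00  0.00000000e+00  0.00000000e+00  1.00000000e+00]] 67.06163899413507
29.650388888888887
```

View pics/w1.png

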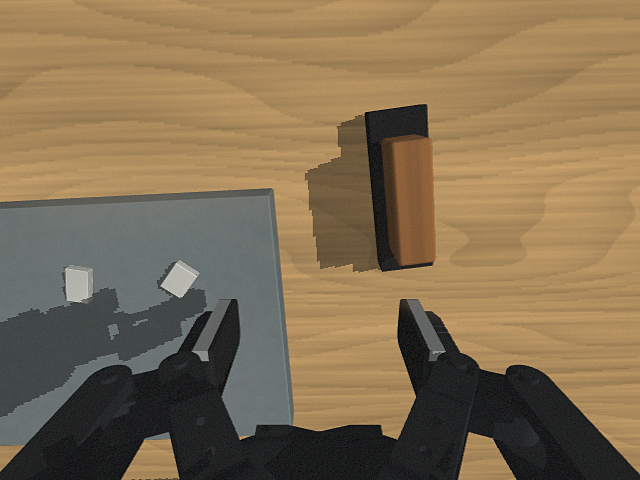

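Wrist view: scraper upright, wood grip at columns 382–437, rows 137–266; foot corners (366,112), (428,105), (381,271). I'll cast these.

```bash
cat >> h.py <<'E'
from scipy.spatial.transform import Rotation as Ro
def wristcam(i,s):  # give wrist image R,t
    T=np.eye(4); T[:3,:3]=Ro.from_euler("xyz",s["eef_rot"],degrees=True).as_matrix(); T[:3,3]=s["position"]
    C=np.linalg.inv(T@np.array(i["tool_from_camera"])); return dict(i,R=C[:3,:3],t=C[:3,3])
E
python3 - <<'E'
import pickle; from h import *; from cell import arm
i=wristcam(pickle.load(open("d1.pkl","rb"))["wrist"],arm.sense())
P=lambda n,q,z:print(n,np.round(onz(i,q,z)[:,:2]*1000,1).tolist())
P("top right edge",[(432,138),(436,263)],.06); P("top left",[(389,141),(401,264)],.06)
P("foot",[(366,113),(428,105)],.022); P("foot left bottom",[(380,270)],.01)
P("board corner",[(273,190),(292,418)],.03)
P("chips",[(80,283),(182,278)],.038)
E
```

```text
top right edge [[411.8, 390.8], [500.9, 400.2]]
top left [[412.9, 362.7], [500.9, 374.6]]
foot [[395.4, 352.2], [391.2, 397.6]]
foot left bottom [[528.4, 368.0]]
board corner [[449.4, 280.5], [674.0, 283.3]]
chips [[520.1, 118.9], [518.0, 202.7]]
```

```bash
python3 - <<'E'
from plan import plan
plan([(455,381,110,186.7,.2,40,1),(455,381,37,186.7,.2,20,2),(455,381,37,186.7,.9,20,6)])
E
```

```text
at [475.9 314.4 169.9] 178.32 F [-0.3 -0.4 -0.1] w 0.0684 t 3.0
0.2 0.051 0.146 0.133 -0.031; 0.2 0.102 0.293 0.266 -0.062; 0.2 0.152 0.439 0.4 -0.093; 0.2 0.152 0.439 0.4 -0.093; 0.2 0.152 0.439 0.521 -0.093
0.2 0 0 0.122 -0; 0.2 0 0 0.244 -0; 0.2 0 0 0.365 -0; 0.2 0 0 0.365 -0; 0.2 0 0 0.365 -0
0.9 0 0 0 -0; 0.9 0 0 0 -0; 0.9 0 0 0 -0; 0.9 0 0 0 -0; 0.9 0 0 0 -0
0.9 0 0 0 -0; 0.9 0 0 0 -0
```

>>> servo_tool --increments "0.2 0.051 0.146 0.07 -0.031; 0.2 0.102 0.293 0.14 -0.062; 0.2 0.102 0.293 0.14 -0.093; 0.2 0.102 0.293 0.14 -0.093; 0.2 0.102 0.293 0.14 -0.093"

```text
t: 3.5
position: [0.4637, 0.3571, 0.1501]
eef_rot: [-180.0, 0.0, -173.6]
wrist_force: [0.6, -0.0, 0.5]
gripper_width: 0.0681
finger_force: 0.0
```

```bash
python3 - <<'E'
import pickle; from h import *; from cell import arm
s=arm.sense(); w=arm.get_image("wrist"); s2=arm.sense(); print(np.round(s["position"],4),s["eef_rot"],np.round(s2["position"],4))
i=wristcam(w,s); cv2.imwrite("pics/w2.png",w["frame"][:,:,::-1])
E
```

```text
[0.4637 0.3571 0.1501] [-1.79961858e+02  4.03638567e-02 -1.73610664e+02] [0.4637 0.3572 0.1502]
```

View pics/w2.png

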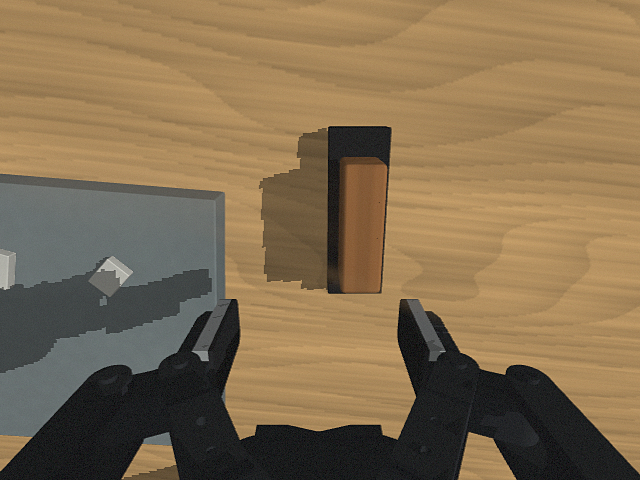

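Now at rest: foot spans columns 328–391, rows 127–293, aligned with the tool; wood top's right edge is at (386,160)–(382,292).

```bash
python3 - <<'E'
import pickle; from h import *; from cell import arm
from plan import plan
s=arm.sense();i=wristcam(arm.get_image("wrist"),s)
P=lambda n,q,z:print(n,np.round(onz(i,q,z)[:,:2]*1000,1).tolist())
P("top edge R",[(387,162),(382,291)],.06); P("topL",[(346,160),(346,290)],.06)
P("foot far",[(329,127),(391,127)],.022);P("foot left",[(329,128),(328,292)],.022)
P("board corner",[(223,193)],.03)
plan([(455,382,110,186.4,.2,40,1),(455,382,37,186.4,.2,20,2)])
E
```

```text
top edge R [[406.1, 393.2], [493.9, 405.1]]
topL [[407.7, 368.1], [495.9, 380.2]]
foot far [[391.2, 356.6], [386.4, 399.5]]
foot left [[391.9, 356.7], [518.9, 371.5]]
board corner [[444.3, 286.6]]
at [463.6 357.3 150.2] -173.58 F [ 0.3  0.  -0. ] w 0.0679 t 3.6
0.2 0.019 0.085 0.134 0; 0.2 0.038 0.17 0.268 0; 0.2 0.038 0.17 0.268 0; 0.2 0.038 0.17 0.389 0; 0.2 0.038 0.17 0.511 0
0.2 0 -0 0.122 0; 0.2 0 -0 0.243 0; 0.2 0 -0 0.243 0; 0.2 0 -0 0.243 0
```

```bash
python3 - <<'E'
import pickle; from h import *; from cell import arm
d=pickle.load(open("d1.pkl","rb")); w=d["wrist"]
print({k:v for k,v in w.items() if k not in("frame",)},[k for k in d["top"]])
s=arm.sense(); s.update(position=[.4732,.3181,.1682],eef_rot=[179.9,-.3,178.73]); i=wristcam(w,s)
print("corner first",onz(i,[(273,190),(292,418),(0,203)],.03)*1000)
print("chips",onz(i,[(80,283),(182,278)],.038)*1000)
E
```

```text
{'fovy': 67.06163899413507, 'cx': 318.27798649683706, 'cy': 234.46446497316987, 'tool_from_camera': array([[ 5.36388226e-04, -9.45181028e-01, -3.26546377e-01,
         8.38315568e-02],
       [ 9.99999239e-01,  1.44151570e-04,  1.22536496e-03,
        -1.20227291e-04],
       [-1.11111954e-03, -3.26546785e-01,  9.45180386e-01,
        -1.34361159e-01],
       [ 0.00000000e+00,  0.00000000e+00,  0.00000000e+00,
         1.00000000e+00]])} ['frame', 'fovy', 'cx', 'cy', 'R', 't']
corner first [[446.15463575 284.55778385  30.        ]
 [668.51814257 289.07397536  30.        ]
 [451.62763221  73.50352193  30.        ]]
chips [[517.13317713 125.0448254   38.        ]
 [514.59305007 207.96537096  38.        ]]
```

```bash
python3 - <<'E'
import pickle; from h import *; from cell import arm
s=arm.sense(); T=Ro.from_euler("xyz",s["eef_rot"],degrees=True).as_matrix(); p=np.array(s["position"])
out=[]
for n in("scene","top"):
    i=arm.get_image(n); f=i["frame"][:,:,::-1].copy()
    pts=[p+T@np.array(v) for v in((0,.0342,-.002),(0,-.0342,-.002),(0,0,.0))]; q=proj(i,pts); c=q[2].astype(int)
    x0,y0=max(c[0]-45,0),max(c[1]-60,0); k=cv2.resize(f[y0:y0+110,x0:x0+80],None,fx=5,fy=5,interpolation=cv2.INTER_CUBIC)
    for a in q: cv2.circle(k,tuple(((a-[x0,y0]+.5)*5).astype(int)),4,(0,0,255),1)
    out.append(k)
cv2.imwrite("pics/c4.png",np.hstack(out))
E
```

```text
(no output)
```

View pics/c4.png

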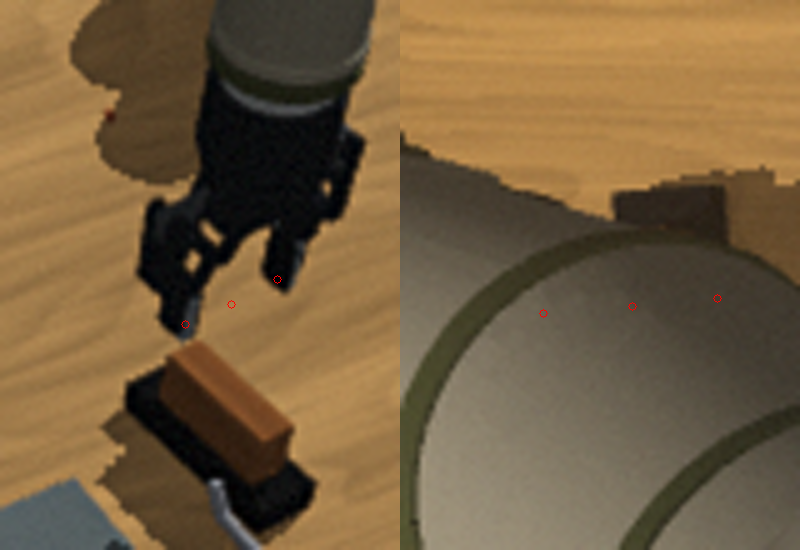

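Projected TCP marks fall on the fingertips in the scene view to about 1 px, so I trust the fixed cameras. The scraper stands unmoved, so I'll grasp it now.

>>> servo_tool --increments "0.2 0.035 0.085 0.134 0; 0.2 0.045 0.17 0.268 0; 0.2 0.045 0.17 0.268 0; 0.2 0.045 0.17 0.389 0; 0.2 0.045 0.17 0.511 0"

```text
t: 4.2
position: [0.4539, 0.3828, 0.0738]
eef_rot: [180.0, 0.1, -173.4]
wrist_force: [0.5, 0.1, 0.8]
gripper_width: 0.068
finger_force: 0.0
```

>>> servo_tool --increments "0.2 0 0 0.122 0; 0.2 0 0 0.243 0; 0.2 0 0 0.243 0; 0.2 0 0 0.243 0"

```text
t: 4.6
position: [0.4534, 0.3828, 0.0374]
eef_rot: [-180.0, 0.0, -173.4]
wrist_force: [1.2, -0.7, 0.4]
gripper_width: 0.0681
finger_force: 0.0
```

>>> servo_tool --increments "0.5 0 0 0 0; 0.6 0 0 0 0; 0.9 0 0 0 0; 0.9 0 0 0 0; 0.9 0 0 0 0" --newtons 60

```text
t: 5.1
position: [0.4535, 0.3836, 0.0377]
eef_rot: [180.0, 0.1, -173.4]
wrist_force: [-0.7, -0.2, 7.2]
gripper_width: 0.0273
finger_force: 60.3
```

>>> servo_tool --increments "0.9 0 0 0 0; 0.9 0 0 0 0; 0.9 0 0 0 0; 0.9 0 0 0 0; 0.9 0 0 0 0"

```text
t: 5.6
position: [0.4535, 0.3835, 0.0376]
eef_rot: [180.0, 0.1, -173.4]
wrist_force: [0.2, -0.9, 7.2]
gripper_width: 0.0277
finger_force: 60.3
```

```bash
python3 - <<'E'
from plan import plan
# chips: x 517..534; sweep with scraper yaw = stand yaw 1.7 -> tool 181.7
plan([(455,382,110,186.4,.9,25,0),(523,262,110,181.7,.9,30,1),(523,262,78,181.7,.9,15,1)])
E
```

```text
at [453.5 383.5  37.6] -173.39 F [ 0.2 -0.9  7.2] w 0.0277 t 5.6
0.9 -0.003 -0.004 -0.161 0.001; 0.9 -0.006 -0.007 -0.322 0.002; 0.9 -0.009 -0.011 -0.482 0.002; 0.9 -0.081 -0.181 -0.482 0.013; 0.9 -0.152 -0.35 -0.482 0.023
0.9 -0.078 -0.167 -0 0.011; 0.9 -0.156 -0.333 -0 0.021; 0.9 -0.233 -0.5 -0 0.032; 0.9 -0.233 -0.5 -0 0.032; 0.9 -0.233 -0.5 0.071 0.032
0.9 -0 0 0.071 -0; 0.9 -0 0 0.142 -0; 0.9 -0 0 0.142 -0
```

>>> servo_tool --increments "0.9 -0.003 -0.004 -0.161 0.001; 0.9 -0.006 -0.007 -0.322 0.002; 0.9 -0.009 -0.011 -0.482 0.002; 0.9 -0.081 -0.181 -0.482 0.013; 0.9 -0.152 -0.35 -0.482 0.023"

```text
t: 6.1
position: [0.4819, 0.3336, 0.1099]
eef_rot: [180.0, 0.1, -175.4]
wrist_force: [0.6, -0.8, -2.5]
gripper_width: 0.027
finger_force: 60.1
```

>>> servo_tool --increments "0.9 -0.078 -0.167 0 0.011; 0.9 -0.156 -0.333 0 0.021; 0.9 -0.223 -0.52 0 0.032; 0.9 -0.223 -0.52 0 0.032; 0.9 -0.223 -0.52 0.071 0.032"

```text
t: 6.6
position: [0.5221, 0.2579, 0.0989]
eef_rot: [180.0, 0.1, -178.5]
wrist_force: [-0.0, 0.2, -3.2]
gripper_width: 0.0272
finger_force: 60.1
```

>>> servo_tool --increments "0.9 0 0 0.071 0; 0.9 0 0 0.142 0; 0.9 0 0 0.142 0"

```text
t: 6.9
position: [0.5199, 0.2588, 0.075]
eef_rot: [-179.9, -0.2, -178.2]
wrist_force: [-0.2, 0.0, -2.1]
gripper_width: 0.0267
finger_force: 60.0
```

```bash
python3 - <<'E'
from plan import plan
plan([(520,256,69,181.7,.9,10,2),(525,80,69,181.7,.9,20,0),(529,-6,69,181.7,.9,12,3)])
E
```

```text
at [519.9 258.8  75. ] -178.23 F [-0.2  0.  -2.1] w 0.0267 t 6.9
0.9 0 -0.019 0.04 0.001; 0.9 0 -0.019 0.04 0.001; 0.9 0 -0.019 0.04 0.001; 0.9 0 -0.149 0.04 0.001; 0.9 0.001 -0.28 0.04 0.001
0.9 -0 -0.13 0 -0; 0.9 -0 -0.26 0 -0; 0.9 -0 -0.391 0 -0; 0.9 0 -0.521 0 -0; 0.9 0 -0.652 0 -0
0.9 0 -0.13 0 -0; 0.9 0 -0.261 0 -0; 0.9 -0.001 -0.332 0 -0; 0.9 -0.002 -0.404 0 -0; 0.9 -0.003 -0.476 0 -0
0.9 -0.001 -0.072 0 -0; 0.9 -0.003 -0.143 0 -0; 0.9 -0.004 -0.215 0 -0; 0.9 -0.005 -0.287 0 -0; 0.9 -0.006 -0.358 0 -0
0.9 -0 -0 0 -0; 0.9 -0 -0 0 -0; 0.9 -0 -0 0 -0
```

>>> servo_tool --increments "0.9 0 -0.019 0.04 0.001; 0.9 0 -0.019 0.04 0.001; 0.9 0 -0.019 0.04 0.001; 0.9 0 -0.019 0.04 0.001; 0.9 0 -0.019 0.04 0.001"

```text
t: 7.4
position: [0.5215, 0.2557, 0.0713]
eef_rot: [180.0, 0.0, -178.4]
wrist_force: [-0.2, -0.4, -2.8]
gripper_width: 0.0273
finger_force: 60.1
```

>>> servo_tool --increments "0.9 0 0 0.014 0; 0.9 0 0 0.015 0; 0.9 0 -0.13 0.015 0; 0.9 0 -0.26 0.015 0; 0.9 0 -0.39 0.015 0"

```text
t: 7.9
position: [0.5229, 0.1966, 0.0687]
eef_rot: [-180.0, -0.0, -178.4]
wrist_force: [0.8, 0.7, -3.3]
gripper_width: 0.0272
finger_force: 60.2
```

>>> servo_tool --increments "0.9 0 -0.13 0 0; 0.9 0 -0.26 0 0; 0.9 0 -0.391 0 0; 0.9 0 -0.521 0 0; 0.9 0 -0.652 0 0"

```text
t: 8.4
position: [0.5257, 0.0987, 0.0688]
eef_rot: [180.0, 0.0, -178.4]
wrist_force: [-0.6, -0.1, -3.2]
gripper_width: 0.0269
finger_force: 60.2
```

>>> servo_tool --increments "0.9 0 -0.1 0 0; 0.9 0 -0.2 0 0; 0.9 0 -0.27 0 0; 0.9 0 -0.34 0 0; 0.9 0 -0.41 0 0"

```text
t: 8.9
position: [0.5274, 0.0375, 0.0688]
eef_rot: [180.0, 0.0, -178.4]
wrist_force: [0.7, 0.5, -2.5]
gripper_width: 0.0271
finger_force: 60.2
```

```bash
python3 - <<'E'
from plan import plan
plan([(529,-6,69,181.7,.9,12,3)])
E
```

```text
at [527.4  37.5  68.8] -178.4 F [ 0.7  0.5 -2.5] w 0.0271 t 8.9
0.9 -0.001 -0.073 -0 -0; 0.9 -0.001 -0.145 -0.001 -0.001; 0.9 -0.002 -0.218 -0.001 -0.001; 0.9 -0.003 -0.29 -0.002 -0.001; 0.9 -0.003 -0.29 -0.002 -0.001
0.9 0 -0 0 -0; 0.9 0 -0 0 -0
```

>>> servo_tool --increments "0.9 0 -0.073 0 0; 0.9 0 -0.145 0 0; 0.9 0 -0.218 0 0; 0.9 0 -0.3 0 0; 0.9 0 -0.3 0 0"

```text
t: 9.4
position: [0.5283, -0.0096, 0.0685]
eef_rot: [-179.9, -0.0, -178.6]
wrist_force: [-0.1, 0.1, -3.7]
gripper_width: 0.0269
finger_force: 60.1
```

>>> servo_tool --increments "0.9 0 0 0 0; 0.9 0 0.15 0 0; 0.9 0 0.3 -0.1 0; 0.9 0 0.45 -0.25 0; 0.9 0 0.45 -0.35 0"

```text
t: 9.9
position: [0.5269, 0.0655, 0.1228]
eef_rot: [179.8, 0.1, -178.1]
wrist_force: [-0.2, 0.1, -2.2]
gripper_width: 0.0272
finger_force: 60.3
```

```bash
python3 - <<'E'
from plan import plan
plan([(523,262,115,181.7,.9,30,0),(455,382,115,186.4,.9,30,3)])
E
```

```text
at [526.9  65.5 122.8] -178.1 F [-0.2  0.1 -2.2] w 0.0272 t 9.9
0.9 -0.002 0.187 0.007 0; 0.9 -0.005 0.374 0.015 0.001; 0.9 -0.007 0.562 0.022 0.001; 0.9 -0.01 0.749 0.03 0.001; 0.9 -0.012 0.936 0.037 0.002
0.9 -0.002 0.187 0.008 -0; 0.9 -0.004 0.374 0.015 0; 0.9 0.082 0.537 0.015 -0.01; 0.9 0.167 0.7 0.015 -0.021; 0.9 0.253 0.862 0.015 -0.031
0.9 0.078 0.167 0 -0.011; 0.9 0.156 0.333 0 -0.021; 0.9 0.156 0.333 0 -0.021; 0.9 0.156 0.333 0 -0.021; 0.9 0.156 0.333 0 -0.021
```

>>> servo_tool --increments "0.9 -0.002 0.187 0 0; 0.9 -0.005 0.374 0 0; 0.9 -0.007 0.562 0 0.001; 0.9 -0.01 0.749 0 0.001; 0.9 -0.012 0.936 0.01 0.002"

```text
t: 10.4
position: [0.5243, 0.2028, 0.1199]
eef_rot: [180.0, 0.0, -178.5]
wrist_force: [0.3, 0.2, -3.6]
gripper_width: 0.0272
finger_force: 60.3
```

>>> servo_tool --increments "0.9 -0.002 0.187 0.008 0; 0.9 -0.004 0.374 0.015 0; 0.9 0.082 0.537 0.015 -0.01; 0.9 0.167 0.7 0.015 -0.021; 0.9 0.253 0.862 0.015 -0.031"

```text
t: 10.9
position: [0.4823, 0.3309, 0.1174]
eef_rot: [180.0, -0.0, -175.7]
wrist_force: [1.0, -0.4, -3.1]
gripper_width: 0.0274
finger_force: 60.2
```

>>> servo_tool --increments "0.9 0.078 0.167 0 -0.011; 0.9 0.156 0.333 0 -0.021; 0.9 0.156 0.333 0 -0.021; 0.9 0.156 0.333 0 -0.021; 0.9 0.156 0.333 0 -0.021"

```text
t: 11.4
position: [0.4567, 0.3766, 0.1172]
eef_rot: [-180.0, -0.0, -173.9]
wrist_force: [0.0, 0.2, -2.8]
gripper_width: 0.0274
finger_force: 60.3
```

```bash
python3 - <<'E'
from plan import plan; from cell import arm; import cv2
f=arm.get_image("top")["frame"]; cv2.imwrite("pics/c5.png",cv2.resize(f[120:320,100:400,::-1],None,fx=2.6,fy=2.6,interpolation=cv2.INTER_CUBIC))
plan([(455,382,60,186.4,.9,20,0),(455,382,38.5,186.4,.9,10,3)])
E
```

```text
at [456.9 376.3 117.3] -173.98 F [ 0.1  0.3 -3. ] w 0.0272 t 11.4
0.9 0.003 0.013 0.127 -0.001; 0.9 0.006 0.026 0.255 -0.003; 0.9 0.009 0.039 0.382 -0.004; 0.9 0.009 0.039 0.43 -0.004; 0.9 0.009 0.039 0.477 -0.004
0.9 -0 -0 0.048 -0; 0.9 -0 -0 0.048 -0; 0.9 -0 -0 0.048 -0; 0.9 -0 -0 0.048 -0
```

View pics/c5.png

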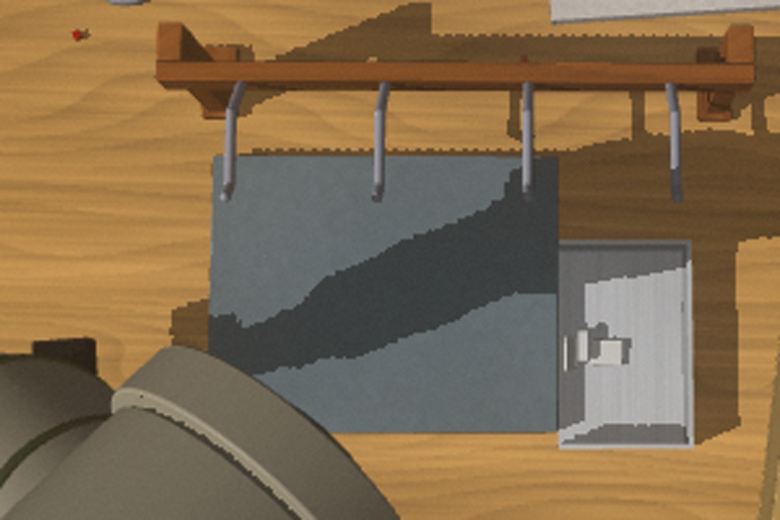

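Board is clear; all three chips are in the tray, at (566,353), (583,345) and (612,350). I'll set the scraper down.

>>> servo_tool --increments "0.9 0.003 0.013 0.127 -0.001; 0.9 0.006 0.026 0.255 -0.003; 0.9 0.009 0.039 0.382 -0.004; 0.9 0.009 0.039 0.45 -0.004; 0.9 0.009 0.039 0.5 -0.004"

```text
t: 11.95
position: [0.4549, 0.3822, 0.0417]
eef_rot: [-180.0, -0.0, -173.6]
wrist_force: [0.2, 0.2, -2.4]
gripper_width: 0.0274
finger_force: 60.4
```

>>> servo_tool --increments "0.9 0 0 0.02 0; 0.9 0 0 0.026 0; 0.9 0 0 0.03 0; 0.9 0 0 0.03 0; 0.9 0 0 0.03 0"

```text
t: 12.45
position: [0.4548, 0.383, 0.0384]
eef_rot: [180.0, 0.0, -173.6]
wrist_force: [-0.0, 0.3, -3.0]
gripper_width: 0.0271
finger_force: 60.4
```

>>> servo_tool --increments "0.9 0 0 0.005 0; 0.9 0 0 0.007 0; 0.6 0 0 0.007 0; 0.5 0 0 0.007 0; 0.3 0 0 0.007 0"

```text
t: 12.95
position: [0.4547, 0.383, 0.037]
eef_rot: [180.0, 0.0, -173.6]
wrist_force: [0.2, -0.3, 0.8]
gripper_width: 0.0558
finger_force: 0.0
```

>>> servo_tool --increments "0.3 0 0 0 0; 0.3 0 0 0 0; 0.3 0 0 -0.1 0; 0.3 0 0 -0.3 0; 0.3 0 0 -0.6 0"

```text
t: 13.45
position: [0.4536, 0.3821, 0.1271]
eef_rot: [-179.9, -0.2, -173.5]
wrist_force: [1.8, -0.8, -0.2]
gripper_width: 0.0598
finger_force: 0.0
```

>>> servo_tool --increments "0.3 0 0 -0.3 0; 0.3 0 0 -0.6 0; 0.3 0 0 -0.9 0; 0.3 0 0 -0.9 0"

```text
t: 13.85
position: [0.4554, 0.3854, 0.2689]
eef_rot: [179.7, 0.4, -173.6]
wrist_force: [0.2, -0.0, 0.2]
gripper_width: 0.0597
finger_force: 0.0
```

```bash
python3 - <<'E'
from plan import plan
# plaque A bail centre (588,-279), rack yaw -5.7; gripper at +38 along plaque y
import numpy as np
r=np.radians(-5.7); g=np.array([588.1,-278.7])+38*np.array([-np.sin(r),np.cos(r)]); print(g)
plan([(500,250,260,160,.3,45,0),(555,0,260,120,.3,45,0),(g[0],g[1],260,84.3,.5,45,3)])
E
```

```text
[ 591.87415049 -240.88788834]
at [455.4 385.4 268.9] -173.55 F [ 0.2 -0.   0.2] w 0.0597 t 13.8
0.3 -0.049 -0.233 0.015 0.073; 0.3 -0.097 -0.465 0.03 0.147; 0.3 -0.146 -0.698 0.045 0.22; 0.3 -0.194 -0.93 0.059 0.294
0.3 -0.153 -0.24 0 0.074; 0.3 -0.305 -0.48 0 0.148; 0.3 -0.458 -0.72 0 0.222; 0.3 -0.61 -0.961 0 0.296
0.3 -0.244 -0.146 0 0.074; 0.3 -0.488 -0.292 0 0.148; 0.5 -0.71 -0.446 0 0.214; 0.5 -0.933 -0.6 0 0.281
0.5 -0.267 -0.044 0 0.066; 0.5 -0.535 -0.088 0 0.132; 0.5 -0.802 -0.132 0 0.198
0.5 -0.268 0.04 0 0.066; 0.5 -0.268 0.04 0 0.066; 0.5 -0.268 0.04 0 0.066; 0.5 -0.268 0.04 0 0.066
```

>>> servo_tool --increments "0.3 -0.049 -0.233 0.015 0.073; 0.3 -0.097 -0.465 0.03 0.147; 0.3 -0.146 -0.698 0.045 0.22; 0.3 -0.194 -0.93 0.059 0.294"

```text
t: 14.25
position: [0.499, 0.246, 0.2533]
eef_rot: [-180.0, -0.0, 159.7]
wrist_force: [-0.4, 0.1, -0.4]
gripper_width: 0.0595
finger_force: 0.0
```

>>> servo_tool --increments "0.3 -0.153 -0.24 0 0.074; 0.3 -0.305 -0.48 0 0.148; 0.3 -0.458 -0.72 0 0.222; 0.3 -0.61 -0.961 0 0.296"

```text
t: 14.65
position: [0.5355, 0.0791, 0.2535]
eef_rot: [180.0, -0.0, 133.1]
wrist_force: [0.7, -0.3, 0.3]
gripper_width: 0.0597
finger_force: 0.0
```

>>> servo_tool --increments "0.3 -0.244 -0.146 0 0.074; 0.3 -0.488 -0.292 0 0.148; 0.5 -0.71 -0.446 0 0.214; 0.5 -0.933 -0.6 0 0.281"

```text
t: 15.05
position: [0.566, -0.0843, 0.2534]
eef_rot: [180.0, -0.0, 107.8]
wrist_force: [0.4, 0.7, 0.6]
gripper_width: 0.0428
finger_force: 0.0
```

>>> servo_tool --increments "0.5 -0.267 -0.044 0 0.066; 0.5 -0.535 -0.088 0 0.132; 0.5 -0.802 -0.132 0 0.198"

```text
t: 15.35
position: [0.5844, -0.2047, 0.2534]
eef_rot: [-180.0, -0.0, 90.0]
wrist_force: [1.4, -0.2, 0.9]
gripper_width: 0.0423
finger_force: 0.0
```

>>> servo_tool --increments "0.5 -0.268 0.04 0 0.066; 0.5 -0.268 0.04 0 0.066; 0.5 -0.268 0.04 0 0.066; 0.5 -0.268 0.04 0 0.066"

```text
t: 15.75
position: [0.5908, -0.242, 0.2532]
eef_rot: [-180.0, -0.1, 84.4]
wrist_force: [0.3, 0.5, 1.1]
gripper_width: 0.0429
finger_force: 0.0
```

```bash
python3 - <<'E'
from plan import plan; from cell import arm; import cv2,pickle
s=arm.sense(); i=arm.get_image("wrist"); pickle.dump((s,i),open("w3.pkl","wb")); cv2.imwrite("pics/w3.png",i["frame"][:,:,::-1])
plan([(592,-241,180,84.3,.5,30,1),(592,-241,108.5,84.3,.5,20,2)])
t=arm.get_image("top"); pickle.dump(t,open("t3.pkl","wb"))
a=pickle.load(open("d0.pkl","rb"))["top"]["frame"][230:330,100:160].astype(int); print(abs(a-t["frame"][230:330,100:160]).mean())
E
```

```text
at [ 590.9 -241.8  253.2] 84.44 F [-0.5  0.1  0.7] w 0.0424 t 15.8
0.5 0.002 0.002 0.163 0.001; 0.5 0.004 0.005 0.325 0.001; 0.5 0.006 0.007 0.488 0.002; 0.5 0.006 0.007 0.488 0.002; 0.5 0.006 0.007 0.607 0.002
0.5 -0 -0 0.12 -0; 0.5 -0 -0 0.239 -0; 0.5 -0 -0 0.358 -0; 0.5 -0 -0 0.358 -0; 0.5 -0 -0 0.358 -0
23.992277777777776
```

View pics/w3.png

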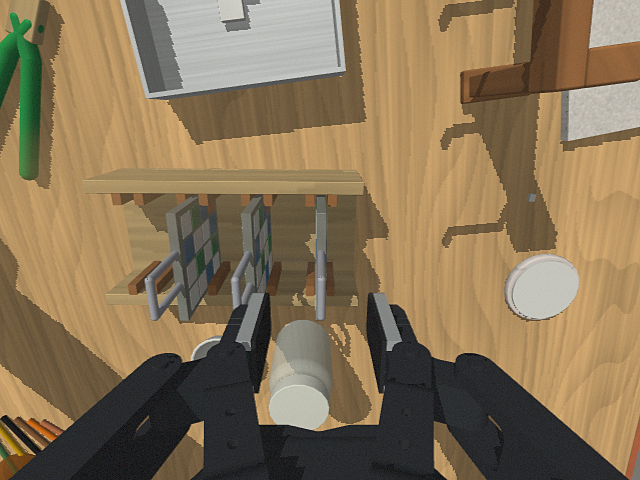

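Plaque A is centred between the fingers (column 321), with its near top corner at (321,198). I'll check y and then descend.

```bash
python3 - <<'E'
import pickle; from h import *
s,w=pickle.load(open("w3.pkl","rb")); i=wristcam(w,s)
P=lambda n,q,z:print(n,np.round(onz(i,q,z)[:,:2]*1000,1).tolist())
P("A plate end",[(321,198)],.12);P("B",[(259,198)],.12);P("C",[(188,198)],.12)
P("bail A",[(320,252),(320,315)],.168);P("bail B",[(246,250),(238,306)],.168);P("bail C",[(177,252),(155,317)],.168)
E
```

```text
A plate end [[595.3, -221.0]]
B [[548.7, -216.4]]
C [[495.4, -211.3]]
bail A [[592.0, -245.5], [587.6, -292.3]]
bail B [[544.2, -239.4], [532.1, -279.8]]
bail C [[499.2, -236.5], [473.2, -282.8]]
```

>>> servo_tool --increments "0.5 0.002 0.002 0.163 0.001; 0.5 0.004 0.005 0.325 0.001; 0.5 0.006 0.007 0.488 0.002; 0.5 0.006 0.007 0.488 0.002; 0.5 0.006 0.007 0.607 0.002"

```text
t: 16.35
position: [0.5935, -0.2421, 0.164]
eef_rot: [179.8, 0.0, 84.2]
wrist_force: [0.4, -1.2, -1.0]
gripper_width: 0.0426
finger_force: 0.0
```

```bash
python3 - <<'E'
from plan import plan
plan([(592,-237,155,84.3,.5,20,2),(592,-237,109,84.3,.5,20,2)])
E
```

```text
at [ 593.5 -242.1  164. ] 84.19 F [ 0.4 -1.2 -1. ] w 0.0426 t 16.4
0.5 0.033 -0.013 0.06 -0.001; 0.5 0.033 -0.013 0.06 -0.001; 0.5 0.033 -0.013 0.06 -0.001; 0.5 0.033 -0.013 0.162 -0.001; 0.5 0.033 -0.013 0.265 -0.001
0.5 -0 -0 0.102 -0; 0.5 -0 -0 0.102 -0; 0.5 -0 -0 0.102 -0
```

>>> servo_tool --increments "0.5 0.033 -0.005 0.06 0; 0.5 0.033 -0.005 0.06 0; 0.5 0.033 -0.005 0.06 0; 0.5 0.033 -0.005 0.162 0; 0.5 0.033 -0.005 0.265 0"

```text
t: 16.85
position: [0.5923, -0.2381, 0.1222]
eef_rot: [179.9, 0.0, 84.1]
wrist_force: [-0.4, -0.1, -0.5]
gripper_width: 0.0429
finger_force: 0.0
```

>>> servo_tool --increments "0.5 0 0 0.05 0; 0.5 0 0 0.1 0; 0.5 0 0 0.1 0; 0.5 0 0 0.1 0"

```text
t: 17.25
position: [0.5919, -0.2377, 0.1071]
eef_rot: [-180.0, -0.0, 84.1]
wrist_force: [-0.1, -0.2, -0.5]
gripper_width: 0.0426
finger_force: 0.0
```

>>> servo_tool --increments "0.8 0 0 0 0; 0.9 0 0 0 0; 1 0 0 0 0; 1 0 0 0 0; 1 0 0 0 0" --newtons 60

```text
t: 17.75
position: [0.5924, -0.2377, 0.1079]
eef_rot: [179.9, 0.0, 84.1]
wrist_force: [1.1, 0.8, 5.2]
gripper_width: 0.0066
finger_force: 60.0
```

>>> servo_tool --increments "1 0 0 0 0; 1 0 0 0 0; 1 0 0 0 0"

```text
t: 18.05
position: [0.5924, -0.2377, 0.1078]
eef_rot: [179.9, 0.0, 84.1]
wrist_force: [1.9, 0.8, 5.8]
gripper_width: 0.0064
finger_force: 60.1
```

>>> servo_tool --increments "1 0 0 -0.05 0; 1 0 0 -0.12 0; 1 0 0 -0.22 0; 1 0 0 -0.34 0; 1 0 0 -0.48 0"

```text
t: 18.55
position: [0.5912, -0.2377, 0.1805]
eef_rot: [-179.9, -0.0, 84.1]
wrist_force: [0.5, -0.9, -1.2]
gripper_width: 0.0065
finger_force: 59.2
```

>>> servo_tool --increments "1 0 0 -0.2 0; 1 0 0 -0.4 0; 1 0 0 -0.6 0; 1 0 0 -0.8 0; 1 0 0 -0.8 0"

```text
t: 19.05
position: [0.5932, -0.238, 0.3048]
eef_rot: [179.6, 0.1, 84.1]
wrist_force: [-0.1, -0.5, -2.0]
gripper_width: 0.0063
finger_force: 59.2
```

```bash
python3 - <<'E'
from plan import plan; from cell import arm; import cv2,pickle
s=arm.sense(); i=arm.get_image("wrist"); j=arm.get_image("scene");pickle.dump((s,i,j),open("w4.pkl","wb"))
a=cv2.resize(i["frame"][:,100:540,::-1],None,fx=.9,fy=.9); b=cv2.resize(j["frame"][170:380,150:400,::-1],(394,432))
b=cv2.resize(b,(394,a.shape[0])); cv2.imwrite("pics/w4.png",np.hstack([a,b])) if 0 else cv2.imwrite("pics/w4.png",cv2.hconcat([a,b]))
plan([(592,-150,310,91.7,1,25,2)])
E
```

```text
at [ 591.4 -237.8  300.4] 84.09 F [ 0.3  0.  -2.7] w 0.0068 t 19.1
1 0.146 -0.014 -0.016 -0.021; 1 0.291 -0.028 -0.032 -0.042; 1 0.437 -0.042 -0.048 -0.063; 1 0.582 -0.057 -0.064 -0.085; 1 0.582 -0.057 -0.064 -0.085
1 0 0.001 -0 0
```

View pics/w4.png

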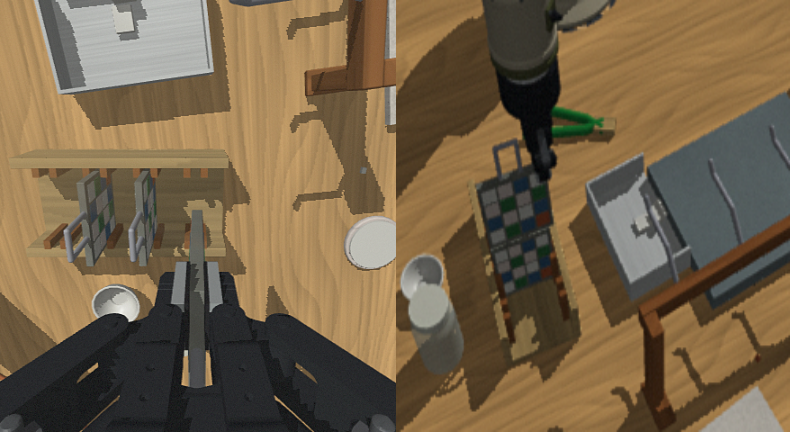

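Plaque A is held upright in both views, its bail at the expected offset. I'm carrying it to a point in front of hook 4.

>>> servo_tool --increments "1 0.146 -0.014 -0.016 -0.021; 1 0.291 -0.028 -0.032 -0.042; 1 0.437 -0.042 -0.048 -0.063; 1 0.582 -0.057 -0.05 -0.085; 1 0.582 -0.057 -0.05 -0.085"

```text
t: 19.65
position: [0.5926, -0.1444, 0.307]
eef_rot: [180.0, -0.1, 92.2]
wrist_force: [-0.2, 0.2, -2.0]
gripper_width: 0.0068
finger_force: 59.2
```

```bash
python3 - <<'E'
from plan import plan
plan([(590,-56,300,91.7,1,25,0),(590,-56,172,91.7,1,25,4)])
E
```

```text
at [ 592.6 -144.4  307. ] 92.23 F [-0.2  0.2 -2. ] w 0.0068 t 19.6
1 0.147 0.001 0.012 0.001; 1 0.295 0.003 0.023 0.003; 1 0.442 0.004 0.035 0.004; 1 0.589 0.006 0.046 0.006; 1 0.589 0.006 0.189 0.006
1 0 -0 0.142 -0; 1 0 -0 0.284 -0; 1 0 -0 0.426 -0; 1 0 -0 0.569 -0; 1 0 -0 0.711 -0
1 0 -0 -0 -0; 1 0 -0 -0 -0; 1 0 -0 -0 -0; 1 0 -0 -0 -0
```

>>> servo_tool --increments "1 0.147 0.001 0.012 0; 1 0.275 0.003 0.023 0; 1 0.422 0.004 0.035 0; 1 0.569 0.006 0.046 0; 1 0.569 0.006 0.189 0"

```text
t: 20.15
position: [0.5919, -0.0599, 0.2804]
eef_rot: [179.7, -0.1, 92.1]
wrist_force: [0.8, -0.4, -1.2]
gripper_width: 0.0065
finger_force: 59.2
```

>>> servo_tool --increments "1 0 0 0.142 0; 1 0 0 0.284 0; 1 0 0 0.426 0; 1 0 0 0.569 0; 1 0 0 0.68 0"

```text
t: 20.65
position: [0.5902, -0.064, 0.175]
eef_rot: [-179.9, -0.0, 91.8]
wrist_force: [0.3, -0.2, -2.0]
gripper_width: 0.0063
finger_force: 59.1
```

>>> servo_tool --increments "1 0 0 0.02 0; 1 0 0 0.03 0; 1 0 0 0.03 0; 1 0 0 0.03 0"

```text
t: 21.05
position: [0.5911, -0.0646, 0.1728]
eef_rot: [179.9, 0.0, 91.8]
wrist_force: [0.4, 0.1, -1.3]
gripper_width: 0.0062
finger_force: 59.1
```

```bash
cat > look.py <<'E'
from h import *; from cell import arm
import sys
# crop of scene (left) and top (right) round the predicted bail, with predicted bail bar and hook bar drawn
def look(fn,hook,eoff=-41):
    s=arm.sense(); r=np.radians(s["eef_rot"][2]); p=np.array(s["position"]); tx=np.array([np.cos(r),np.sin(r),0]); n=np.array([0,0,1])
    e=p+tx*eoff/1000+n*.0592; h=np.array(hook)/1000; hx=np.array([np.cos(.0297),np.sin(.0297),0])
    out=[]
    for c in("scene","top"):
        i=arm.get_image(c); f=i["frame"][:,:,::-1]; q=proj(i,[e+tx*.014,e-tx*.014,e+tx*.014-n*.047,e-tx*.014-n*.047,h+hx*.03-n*.004,h-hx*.025-n*.004]); c0=(q.mean(0)-[40,40]).astype(int)
        k=cv2.resize(f[c0[1]:c0[1]+90,c0[0]:c0[0]+80],None,fx=5,fy=5,interpolation=cv2.INTER_CUBIC)
        for a in q: cv2.circle(k,tuple(((a-c0+.5)*5).astype(int)),3,(0,0,255),1)
        out.append(k)
    cv2.imwrite(fn,cv2.hconcat(out)); print("pose",np.round(p*1000,1),round(s["eef_rot"][2],2),"eye",np.round((e-n*.003)*1000,1),"F",np.round(s["wrist_force"],1))
E
python3 -c "
from look import look; look('pics/k1.png',(667,-97.2,207))"
```

```text
pose [591.1 -64.6 172.8] 91.76 eye [ 592.3 -105.5  229. ] F [ 0.4  0.1 -1.3]
```

View pics/k1.png

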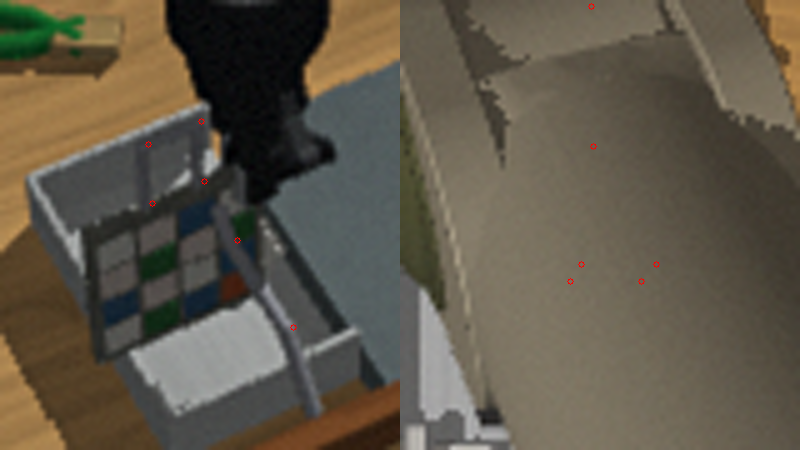

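Bail legs at (145,~175) and (197,~150) sit about 1 px left of the prediction, so the offset is about −43 mm. The hook bar matches. I'll thread it now.

```bash
python3 - <<'E'
from plan import plan
plan([(591,-54.5,172.5,91.7,1,10,0),(686,-54,172.5,91.7,1,12,3)])
E
```

```text
at [591.  -64.7 172.7] 91.74 F [-0.   0.2 -1.4] w 0.0066 t 21.1
1 0.034 0.001 0.001 0; 1 0.068 0.002 0.002 0; 1 0.066 0.081 0.002 0; 1 0.064 0.161 0.002 0; 1 0.062 0.24 0.002 0
1 -0.002 0.079 -0 0; 1 -0.004 0.158 -0 0; 1 -0.006 0.237 -0 0; 1 -0.008 0.316 -0 0; 1 -0.01 0.395 -0 0
1 0 0 -0 0; 1 0 0 -0 0; 1 0 0 -0 0
```

>>> servo_tool --increments "1 0.034 0.001 0 0; 1 0.068 0.002 0 0; 1 0.066 0.081 0 0; 1 0.064 0.161 0 0; 1 0.062 0.24 0 0"

```text
t: 21.65
position: [0.6279, -0.0543, 0.172]
eef_rot: [180.0, -0.0, 91.7]
wrist_force: [0.5, 0.2, -2.2]
gripper_width: 0.0065
finger_force: 59.2
```

>>> servo_tool --increments "1 -0.002 0.079 0 0; 1 -0.004 0.158 0 0; 1 -0.006 0.237 0 0; 1 -0.008 0.316 0 0; 1 -0.01 0.395 0 0"

```text
t: 22.15
position: [0.6865, -0.054, 0.1718]
eef_rot: [-180.0, 0.0, 91.7]
wrist_force: [-0.6, -0.6, -2.2]
gripper_width: 0.0065
finger_force: 59.2
```

>>> servo_tool --increments "1 0 0 0 0; 1 0 0 0 0; 1 0 0 0 0"

```text
t: 22.45
position: [0.685, -0.054, 0.1718]
eef_rot: [-180.0, 0.0, 91.8]
wrist_force: [0.3, 0.4, -1.6]
gripper_width: 0.0064
finger_force: 59.2
```

```bash
python3 - <<'E'
from plan import plan
from look import look; look('pics/k2.png',(667,-97.2,207),-43)
plan([(686,-54,151.5,91.7,1,5,3)])
E
```

```text
pose [685.  -54.  171.8] 91.75 eye [686.3 -97.  228. ] F [ 0.3  0.4 -1.6]
at [685. -54. 172.] 91.75 F [-0.8  1.1 -1.7] w 0.0066 t 22.6
1 -0 0.001 0.027 0; 1 -0 0.003 0.055 0; 1 -0 0.004 0.082 0; 1 -0 0.005 0.109 0; 1 -0 0.006 0.137 0.001
1 -0 0 -0 -0; 1 -0 0 -0 -0; 1 -0 0 -0 -0
```

Forces are clean, so the bail passed over the tip. I'll lower until the bar takes the weight.

>>> servo_tool --increments "1 0 0 0.027 0; 1 0 0 0.055 0; 1 0 0 0.082 0; 1 0 0 0.105 0; 1 0 0 0.115 0"

```text
t: 23.05
position: [0.6853, -0.054, 0.154]
eef_rot: [-180.0, -0.0, 91.8]
wrist_force: [0.1, -0.1, -1.7]
gripper_width: 0.0067
finger_force: 59.2
```

>>> servo_tool --increments "1 0 0 0.007 0; 1 0 0 0.014 0; 1 0 0 0.02 0; 1 0 0 0.02 0"

```text
t: 23.45
position: [0.6855, -0.054, 0.1516]
eef_rot: [-180.0, 0.0, 91.7]
wrist_force: [0.1, 0.4, -2.1]
gripper_width: 0.0063
finger_force: 59.2
```

>>> servo_tool --increments "1 0 0 0.005 0; 1 0 0 0.01 0; 1 0 0 0.01 0; 1 0 0 0.01 0"

```text
t: 23.85
position: [0.6857, -0.0541, 0.1505]
eef_rot: [180.0, 0.0, 91.7]
wrist_force: [0.1, -0.4, 1.8]
gripper_width: 0.0067
finger_force: 59.7
```

>>> servo_tool --increments "1 0 0 0.005 0; 1 0 0 0.01 0; 1 0 0 0.01 0; 1 0 0 0.01 0"

```text
t: 24.25
position: [0.6861, -0.0545, 0.1498]
eef_rot: [179.9, 0.0, 91.7]
wrist_force: [-1.5, -1.4, 7.8]
gripper_width: 0.0061
finger_force: 60.6
```

Weight is transferred (+2 then +8 N). Releasing.

>>> servo_tool --increments "1 0 0 -0.006 0; 1 0 0 -0.006 0; 0.86 0 0 -0.006 0; 0.8 0 0 -0.006 0; 0.8 0 0 -0.006 0"

```text
t: 24.75
position: [0.6854, -0.0537, 0.1492]
eef_rot: [-180.0, -0.0, 91.8]
wrist_force: [-0.3, -0.6, 0.1]
gripper_width: 0.0173
finger_force: 0.0
```

>>> servo_tool --increments "0.8 0 0 0 0; 0.8 0 0 -0.1 0; 0.8 0 0 -0.25 0; 0.8 0 0 -0.45 0; 0.8 0 0 -0.65 0"

```text
t: 25.25
position: [0.6855, -0.0538, 0.249]
eef_rot: [180.0, -0.0, 91.8]
wrist_force: [0.1, 0.1, -0.2]
gripper_width: 0.0169
finger_force: 0.0
```

```bash
python3 - <<'E'
from plan import plan
import numpy as np
# plaque B: bail (530.3,-271.8); gripper at +41
r=np.radians(-5.8); g=np.array([530.3,-271.8])+41*np.array([-np.sin(r),np.cos(r)]); print(g)
plan([(600,-60,270,91.7,.8,45,0),(g[0],g[1],220,84.2,.55,45,3)])
E
```

```text
[ 534.44330818 -231.00989094]
at [685.5 -53.8 249. ] 91.76 F [ 0.1  0.1 -0.2] w 0.0169 t 25.2
0.8 -0.012 -0.285 -0.07 0; 0.8 -0.024 -0.571 -0.14 0.001; 0.55 -0.249 -0.665 -0.073 0.017; 0.55 -0.474 -0.76 -0.007 0.034; 0.55 -0.699 -0.854 0.06 0.051
0.55 -0.232 -0.076 0.067 0.016; 0.55 -0.464 -0.152 0.133 0.033; 0.55 -0.464 -0.152 0.133 0.033; 0.55 -0.464 -0.152 0.133 0.033; 0.55 -0.464 -0.152 0.133 0.033
```

>>> servo_tool --increments "0.8 -0.012 -0.285 -0.07 0; 0.8 -0.024 -0.571 -0.14 0.001; 0.55 -0.249 -0.665 -0.073 0.017; 0.55 -0.474 -0.76 -0.007 0.034; 0.55 -0.699 -0.854 0.06 0.051"

```text
t: 25.75
position: [0.5603, -0.1636, 0.2395]
eef_rot: [179.9, 0.0, 87.1]
wrist_force: [1.0, -0.2, -0.4]
gripper_width: 0.0386
finger_force: 0.0
```

>>> servo_tool --increments "0.55 -0.232 -0.076 0.067 0.016; 0.55 -0.464 -0.152 0.133 0.033; 0.55 -0.464 -0.152 0.133 0.033; 0.55 -0.464 -0.152 0.133 0.033; 0.55 -0.464 -0.152 0.133 0.033"

```text
t: 26.25
position: [0.5353, -0.23, 0.219]
eef_rot: [179.9, -0.0, 84.3]
wrist_force: [-0.3, -0.1, 0.2]
gripper_width: 0.0389
finger_force: 0.0
```

```bash
python3 - <<'E'
from plan import plan
from h import *; from cell import arm
s=arm.sense(); w=arm.get_image("wrist"); cv2.imwrite("pics/w5.png",w["frame"][:,:,::-1])
# plate top-edge columns at the row range of the near plate: project expected B plate end for check
i=wristcam(w,s); print(np.round(proj(i,[[.5344,-.2312,.12],[.5303,-.2718,.168]])))
# hung plaque check in scene: blue/green tile pixels near hook4 plaque
j=arm.get_image("scene"); print(np.round(proj(j,[[.688,-.097,.11],[.688,-.14,.16],[.688,-.05,.06]]))); cv2.imwrite("pics/s5.png",j["frame"][:,:,::-1])
plan([(534.4,-231,160,84.2,.55,20,2),(534.4,-231,107.5,84.2,.55,20,3)])
E
```

```text
[[316. 242.]
 [316. 333.]]
[[321. 308.]
 [304. 303.]
 [338. 311.]]
at [ 535.3 -229.7  218.8] 84.32 F [-0.5  0.5  0.3] w 0.0382 t 26.4
0.55 -0.003 -0.002 0.131 0; 0.55 -0.006 -0.004 0.261 0.001; 0.55 -0.009 -0.005 0.392 0.001; 0.55 -0.009 -0.005 0.392 0.001; 0.55 -0.009 -0.005 0.392 0.001
0.55 -0 -0 0.117 0; 0.55 -0 -0 0.233 0; 0.55 -0 -0 0.35 0; 0.55 -0 -0 0.35 0; 0.55 -0 -0 0.35 0
0.55 -0 -0 0 0
```

>>> servo_tool --increments "0.55 -0.003 -0.002 0.131 0; 0.55 -0.006 -0.004 0.261 0.001; 0.55 -0.009 -0.005 0.392 0.001; 0.55 -0.009 -0.005 0.392 0.001; 0.55 -0.009 -0.005 0.392 0.001"

```text
t: 26.85
position: [0.5341, -0.2315, 0.1597]
eef_rot: [-180.0, -0.0, 84.2]
wrist_force: [-0.2, 0.5, 0.1]
gripper_width: 0.0384
finger_force: 0.0
```

>>> servo_tool --increments "0.55 0 0 0.117 0; 0.55 0 0 0.233 0; 0.55 0 0 0.34 0; 0.55 0 0 0.345 0; 0.55 0 0 0.345 0"

```text
t: 27.35
position: [0.5343, -0.2322, 0.1085]
eef_rot: [180.0, 0.0, 84.1]
wrist_force: [0.2, 0.0, 0.7]
gripper_width: 0.0381
finger_force: 0.0
```

>>> servo_tool --increments "0.8 0 0 0 0; 0.9 0 0 0 0; 1 0 0 0 0; 1 0 0 0 0; 1 0 0 0 0"

```text
t: 27.85
position: [0.5347, -0.2325, 0.1088]
eef_rot: [179.8, 0.0, 84.1]
wrist_force: [1.1, 0.8, 7.7]
gripper_width: 0.0065
finger_force: 60.9
```

>>> servo_tool --increments "1 0 0 0 0; 1 0 0 0 0; 1 0 0 0 0"

```text
t: 28.15
position: [0.5347, -0.2325, 0.1087]
eef_rot: [179.9, 0.0, 84.1]
wrist_force: [0.2, -0.1, 7.1]
gripper_width: 0.0064
finger_force: 60.9
```

>>> servo_tool --increments "1 0 0 -0.05 0; 1 0 0 -0.12 0; 1 0 0 -0.22 0; 1 0 0 -0.34 0; 1 0 0 -0.48 0"

```text
t: 28.65
position: [0.5331, -0.2322, 0.1805]
eef_rot: [-179.9, -0.0, 84.1]
wrist_force: [-0.2, 0.3, -1.3]
gripper_width: 0.0067
finger_force: 59.6
```

>>> servo_tool --increments "1 0 0 -0.2 0; 1 0 0 -0.4 0; 1 0 0 -0.6 0; 1 0 0 -0.8 0; 1 0 0 -0.8 0"

```text
t: 29.15
position: [0.5349, -0.2326, 0.3042]
eef_rot: [179.7, 0.1, 84.1]
wrist_force: [-0.2, 0.1, -2.4]
gripper_width: 0.0066
finger_force: 59.6
```

```bash
python3 - <<'E'
from plan import plan
plan([(575,-80,305,91.7,1,25,0),(586,53.5,300,91.7,1,25,0),(586,53.5,173,91.7,1,25,4)])
E
```

```text
at [ 534.9 -232.6  304.2] 84.08 F [-0.2  0.1 -2.4] w 0.0066 t 29.1
1 0.149 0.023 -0.001 -0.012; 1 0.297 0.046 -0.001 -0.024; 1 0.446 0.069 -0.002 -0.036; 1 0.594 0.092 -0.003 -0.048; 1 0.743 0.115 -0.004 -0.06
1 0.145 0.037 -0 -0.013; 1 0.291 0.074 -0.001 -0.025; 1 0.439 0.085 0.004 -0.025; 1 0.588 0.096 0.01 -0.025; 1 0.736 0.107 0.015 -0.025
1 0.148 0.016 0.006 0; 1 0.296 0.033 0.012 0; 1 0.444 0.05 0.017 0; 1 0.444 0.05 0.158 0; 1 0.444 0.05 0.299 0
1 -0 -0 0.141 0; 1 -0 -0 0.283 0; 1 -0 -0 0.424 0; 1 -0 -0 0.565 0; 1 -0 -0 0.565 0
1 -0 -0 -0 0; 1 -0 -0 -0 0; 1 -0 -0 -0 0
```

>>> servo_tool --increments "1 0.149 0.023 0 -0.012; 1 0.297 0.046 0 -0.024; 1 0.446 0.069 0 -0.036; 1 0.594 0.092 0 -0.048; 1 0.743 0.115 0 -0.06"

```text
t: 29.65
position: [0.5615, -0.1224, 0.299]
eef_rot: [-179.9, -0.0, 89.5]
wrist_force: [-0.2, -0.2, -1.6]
gripper_width: 0.0061
finger_force: 59.6
```

>>> servo_tool --increments "1 0.145 0.037 0 -0.013; 1 0.291 0.074 0 -0.025; 1 0.439 0.085 0.004 -0.025; 1 0.588 0.096 0.01 -0.025; 1 0.736 0.107 0.015 -0.025"

```text
t: 30.15
position: [0.5784, -0.0122, 0.2967]
eef_rot: [-179.9, 0.0, 91.8]
wrist_force: [-0.1, -0.9, -2.6]
gripper_width: 0.0068
finger_force: 59.6
```

>>> servo_tool --increments "1 0.148 0.016 0.006 0; 1 0.296 0.033 0.012 0; 1 0.444 0.05 0.017 0; 1 0.444 0.05 0.158 0; 1 0.444 0.05 0.299 0"

```text
t: 30.65
position: [0.5842, 0.0547, 0.2519]
eef_rot: [180.0, -0.0, 91.8]
wrist_force: [-0.5, -0.9, -2.0]
gripper_width: 0.0066
finger_force: 59.6
```

>>> servo_tool --increments "1 0 0 0.141 0; 1 0 0 0.283 0; 1 0 0 0.424 0; 1 0 0 0.54 0; 1 0 0 0.54 0"

```text
t: 31.15
position: [0.5827, 0.0533, 0.169]
eef_rot: [-179.7, 0.0, 91.8]
wrist_force: [-0.4, 0.4, -2.4]
gripper_width: 0.0063
finger_force: 59.6
```

>>> servo_tool --increments "1 0 0 0 0; 1 0 0 0 0"

```text
t: 31.35
position: [0.585, 0.0539, 0.1723]
eef_rot: [179.9, -0.0, 91.7]
wrist_force: [-0.0, -0.2, -2.5]
gripper_width: 0.0064
finger_force: 59.6
```

```bash
python3 - <<'E'
from plan import plan
from look import look; look('pics/k3.png',(664,12,207),-41.3)
plan([(586,53.5,173,91.7,1,10,0),(683,54,173,91.7,1,12,3)])
E
```

```text
pose [585.   53.9 172.3] 91.75 eye [586.3  12.6 228.5] F [-0.  -0.2 -2.5]
at [585.1  53.9 172.5] 91.74 F [-0.5 -0.1 -2.3] w 0.0066 t 31.4
1 -0.003 0.006 -0.004 0; 1 -0.005 0.078 -0.004 0; 1 -0.006 0.15 -0.004 0; 1 -0.008 0.221 -0.004 0; 1 -0.01 0.293 -0.004 0
1 -0.002 0.072 0 0; 1 -0.004 0.144 0 0; 1 -0.005 0.216 0 0; 1 -0.007 0.287 0 0; 1 -0.009 0.359 0 0
1 -0 0 0 0; 1 -0 0 0 0; 1 -0 0 0 0
```

View pics/k3.png

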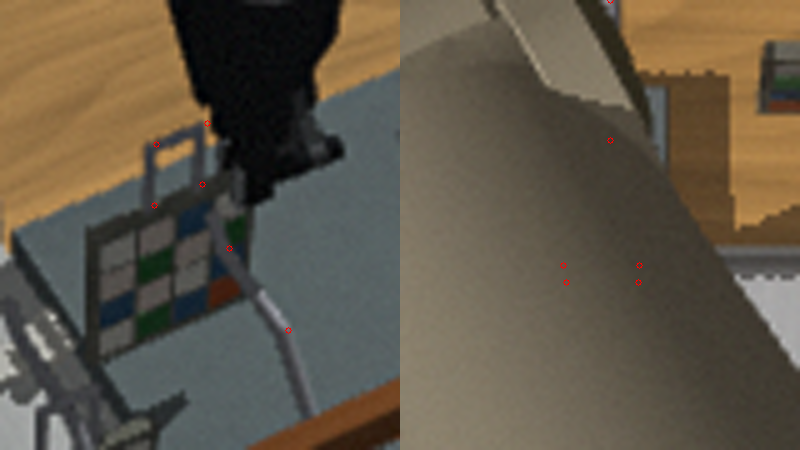

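The left crop shows the held plaque aligned (legs at (150,180) and (200,150)), but plaque A at the lower left needs checking. I'm using the last view for that.

```bash
python3 - <<'E'
from h import *; from cell import arm; import pickle
a=cv2.imread("pics/s5.png"); i=arm.get_image("scene"); t=arm.get_image("top"); pickle.dump((i,t),open("n6.pkl","wb"))
b=i["frame"][:,:,::-1]; c=t["frame"][:,:,::-1]
r=lambda f,y,x,h,w,W,H:cv2.resize(f[y:y+h,x:x+w],(W,H),interpolation=cv2.INTER_CUBIC)
L=r(a,225,255,100,133,400,300); M=r(b,225,255,100,133,400,300); T=r(c,130,290,150,200,400,300)
S=r(a,170,150,210,280,400,300)
cv2.imwrite("pics/n6.png",cv2.vconcat([cv2.hconcat([L,M]),cv2.hconcat([T,S])]))
E
```

```text
(no output)
```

View pics/n6.png

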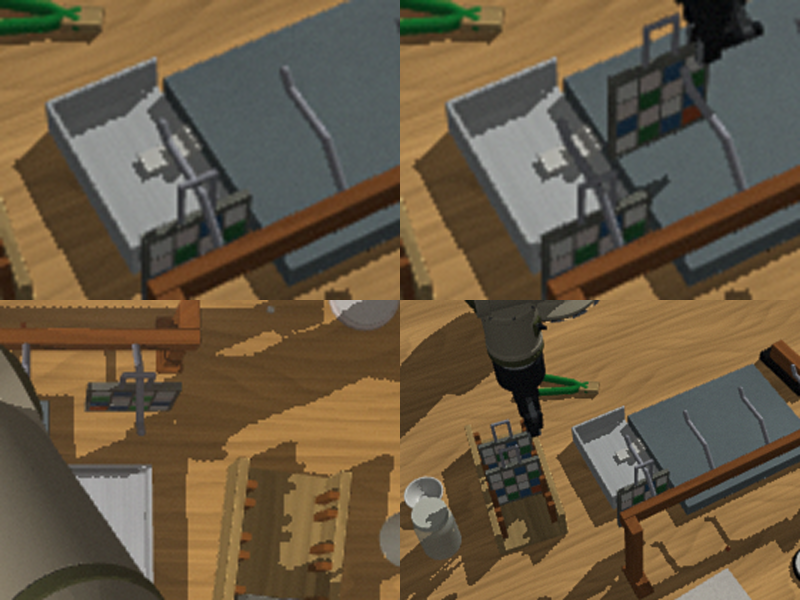

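Plaque A hangs properly on hook 4 in both views (bail on the bar, plate upright behind the tray). I'll thread plaque B onto hook 3.

>>> servo_tool --increments "1 0.007 0.006 -0.004 0; 1 0.007 0.078 -0.004 0; 1 0.006 0.15 -0.004 0; 1 0.004 0.221 -0.004 0; 1 0.002 0.293 -0.004 0"

```text
t: 32.05
position: [0.6299, 0.0554, 0.1719]
eef_rot: [180.0, -0.0, 91.7]
wrist_force: [-0.3, -0.3, -1.7]
gripper_width: 0.0064
finger_force: 59.6
```

>>> servo_tool --increments "1 -0.002 0.072 0 0; 1 -0.004 0.144 0 0; 1 -0.005 0.216 0 0; 1 -0.007 0.287 0 0; 1 -0.009 0.359 0 0"

```text
t: 32.55
position: [0.6833, 0.0557, 0.172]
eef_rot: [-180.0, 0.0, 91.8]
wrist_force: [0.5, 0.8, -2.0]
gripper_width: 0.0064
finger_force: 59.6
```

>>> servo_tool --increments "1 0 0 0 0; 1 0 0 0 0; 1 0 0 0 0"

```text
t: 32.85
position: [0.6819, 0.0558, 0.172]
eef_rot: [-180.0, 0.0, 91.8]
wrist_force: [-0.7, 0.1, -2.2]
gripper_width: 0.0061
finger_force: 59.6
```

>>> servo_tool --increments "1 0 0 0.027 0; 1 0 0 0.055 0; 1 0 0 0.082 0; 1 0 0 0.105 0; 1 0 0 0.12 0"

```text
t: 33.35
position: [0.6823, 0.0557, 0.1535]
eef_rot: [-180.0, 0.0, 91.8]
wrist_force: [-0.1, 0.3, -2.2]
gripper_width: 0.0063
finger_force: 59.6
```

>>> servo_tool --increments "1 0 0 0 0; 1 0 0 0 0; 1 0 0 0 0"

```text
t: 33.65
position: [0.6826, 0.0558, 0.1542]
eef_rot: [180.0, -0.0, 91.8]
wrist_force: [0.7, -0.1, -1.7]
gripper_width: 0.0065
finger_force: 59.6
```

>>> servo_tool --increments "1 0 0 0.007 0; 1 0 0 0.014 0; 1 0 0 0.02 0; 1 0 0 0.02 0"

```text
t: 34.05
position: [0.6827, 0.0556, 0.1513]
eef_rot: [180.0, 0.0, 91.7]
wrist_force: [-0.6, -0.8, 1.1]
gripper_width: 0.0067
finger_force: 60.1
```

>>> servo_tool --increments "1 0 0 0.005 0; 1 0 0 0.007 0; 1 0 0 0.007 0; 1 0 0 0.007 0"

```text
t: 34.45
position: [0.6829, 0.0553, 0.1509]
eef_rot: [179.9, 0.0, 91.7]
wrist_force: [-1.1, -1.5, 6.7]
gripper_width: 0.0063
finger_force: 60.8
```

Contact is at the expected height. Releasing, then on to plaque C.

>>> servo_tool --increments "1 0 0 -0.005 0; 1 0 0 -0.005 0; 0.86 0 0 -0.005 0; 0.8 0 0 -0.005 0; 0.8 0 0 -0.005 0"

```text
t: 34.95
position: [0.6823, 0.056, 0.1504]
eef_rot: [-180.0, -0.0, 91.8]
wrist_force: [-0.2, -0.2, 0.5]
gripper_width: 0.0172
finger_force: 0.0
```

>>> servo_tool --increments "0.8 0 0 0 0; 0.8 0 0 -0.1 0; 0.8 0 0 -0.25 0; 0.8 0 0 -0.45 0; 0.8 0 0 -0.65 0"

```text
t: 35.45
position: [0.6824, 0.0559, 0.2502]
eef_rot: [-180.0, -0.0, 91.8]
wrist_force: [0.4, -0.5, -0.1]
gripper_width: 0.0173
finger_force: 0.0
```

```bash
python3 - <<'E'
from plan import plan
plan([(590,50,270,91.7,.8,45,0),(520,-100,260,88,.55,45,0),(478,-224.8,220,84.2,.55,45,3)])
E
```

```text
at [682.4  55.9 250.2] 91.76 F [ 0.4 -0.5 -0.1] w 0.0173 t 35.5
0.8 -0.007 -0.206 -0.044 0; 0.8 -0.013 -0.411 -0.088 0; 0.8 -0.02 -0.617 -0.132 0.001; 0.55 -0.267 -0.741 -0.115 0.011; 0.55 -0.513 -0.865 -0.099 0.021
0.55 -0.25 -0.116 0.017 0.01; 0.55 -0.5 -0.232 0.034 0.021; 0.55 -0.709 -0.302 0.1 0.031; 0.55 -0.917 -0.371 0.167 0.042
0.55 -0.212 -0.056 0.067 0.01; 0.55 -0.424 -0.112 0.133 0.021; 0.55 -0.424 -0.112 0.133 0.021; 0.55 -0.424 -0.112 0.133 0.021; 0.55 -0.424 -0.112 0.133 0.021
```

>>> servo_tool --increments "0.8 -0.007 -0.206 -0.044 0; 0.8 -0.013 -0.411 -0.088 0; 0.8 -0.02 -0.617 -0.132 0.001; 0.55 -0.267 -0.741 -0.115 0.011; 0.55 -0.513 -0.865 -0.099 0.021"

```text
t: 35.95
position: [0.5545, -0.0248, 0.2648]
eef_rot: [179.9, 0.0, 90.0]
wrist_force: [0.7, -0.9, -0.3]
gripper_width: 0.038
finger_force: 0.0
```

>>> servo_tool --increments "0.55 -0.25 -0.116 0.017 0.01; 0.55 -0.5 -0.232 0.034 0.021; 0.55 -0.709 -0.302 0.1 0.031; 0.55 -0.917 -0.371 0.167 0.042"

```text
t: 36.35
position: [0.4988, -0.164, 0.2393]
eef_rot: [179.9, 0.0, 86.0]
wrist_force: [0.1, -0.4, -0.5]
gripper_width: 0.0387
finger_force: 0.0
```

>>> servo_tool --increments "0.55 -0.212 -0.056 0.067 0.01; 0.55 -0.424 -0.112 0.133 0.021; 0.55 -0.424 -0.112 0.133 0.021; 0.55 -0.424 -0.112 0.133 0.021; 0.55 -0.424 -0.112 0.133 0.021"

```text
t: 36.85
position: [0.4788, -0.2239, 0.219]
eef_rot: [179.9, -0.0, 84.3]
wrist_force: [0.7, 0.8, -0.0]
gripper_width: 0.0383
finger_force: 0.0
```

```bash
python3 - <<'E'
from plan import plan
plan([(478.4,-226,160,84.2,.55,20,2),(478.4,-226,108,84.2,.55,20,3)])
E
```

```text
at [ 478.8 -223.9  219. ] 84.27 F [ 0.7  0.8 -0. ] w 0.0383 t 36.9
0.55 -0.005 -0.001 0.131 0; 0.55 -0.009 -0.001 0.262 0.001; 0.55 -0.014 -0.002 0.393 0.001; 0.55 -0.014 -0.002 0.393 0.001; 0.55 -0.014 -0.002 0.393 0.001
0.55 -0 0 0.116 -0; 0.55 -0 0 0.231 -0; 0.55 -0 0 0.347 -0; 0.55 -0 0 0.347 -0; 0.55 -0 0 0.347 -0
0.55 -0 0 -0 -0
```

>>> servo_tool --increments "0.55 -0.004 -0.001 0.131 0; 0.55 -0.006 -0.001 0.262 0; 0.55 -0.006 -0.002 0.393 0; 0.55 -0.006 -0.002 0.393 0; 0.55 -0.006 -0.002 0.393 0"

```text
t: 37.35
position: [0.4783, -0.2247, 0.1597]
eef_rot: [180.0, -0.0, 84.3]
wrist_force: [0.7, 0.0, -0.0]
gripper_width: 0.0382
finger_force: 0.0
```

>>> servo_tool --increments "0.55 0 0 0.116 0; 0.55 0 0 0.231 0; 0.55 0 0 0.34 0; 0.55 0 0 0.347 0; 0.55 0 0 0.347 0"

```text
t: 37.85
position: [0.4783, -0.2255, 0.108]
eef_rot: [180.0, 0.0, 84.2]
wrist_force: [0.6, 0.2, 0.1]
gripper_width: 0.0385
finger_force: 0.0
```

>>> servo_tool --increments "0.8 0 0 0 0; 0.9 0 0 0 0; 1 0 0 0 0; 1 0 0 0 0; 1 0 0 0 0"

```text
t: 38.35
position: [0.4782, -0.2259, 0.1083]
eef_rot: [179.9, 0.0, 84.2]
wrist_force: [-0.2, 0.9, 7.9]
gripper_width: 0.0065
finger_force: 59.9
```

>>> servo_tool --increments "1 0 0 0 0; 1 0 0 0 0; 1 0 0 0 0"

```text
t: 38.65
position: [0.4782, -0.2259, 0.1082]
eef_rot: [179.9, 0.0, 84.2]
wrist_force: [-0.9, 0.5, 6.8]
gripper_width: 0.0063
finger_force: 59.9
```

>>> servo_tool --increments "1 0 0 -0.05 0; 1 0 0 -0.12 0; 1 0 0 -0.22 0; 1 0 0 -0.34 0; 1 0 0 -0.48 0"

```text
t: 39.15
position: [0.4773, -0.2256, 0.1803]
eef_rot: [-180.0, -0.0, 84.2]
wrist_force: [0.3, 0.4, -1.0]
gripper_width: 0.0064
finger_force: 58.7
```

>>> servo_tool --increments "1 0 0 -0.2 0; 1 0 0 -0.4 0; 1 0 0 -0.6 0; 1 0 0 -0.8 0; 1 0 0 -0.8 0"

```text
t: 39.65
position: [0.4791, -0.226, 0.3037]
eef_rot: [179.6, 0.1, 84.2]
wrist_force: [0.1, -0.5, -3.6]
gripper_width: 0.0065
finger_force: 58.7
```

```bash
python3 - <<'E'
from plan import plan
plan([(545,-80,303,91.7,1,30,0),(582,163,300,91.7,1,30,0),(582,163.3,174,91.7,1,25,4)])
E
```

```text
at [ 479.1 -226.   303.7] 84.18 F [ 0.1 -0.5 -3.6] w 0.0065 t 39.6
1 0.169 0.056 0.001 -0.014; 1 0.338 0.113 0.002 -0.028; 1 0.506 0.169 0.002 -0.042; 1 0.675 0.226 0.003 -0.056; 1 0.844 0.282 0.004 -0.07
1 0.162 0.075 0.001 -0.014; 1 0.341 0.104 0.003 -0.014; 1 0.521 0.133 0.005 -0.014; 1 0.701 0.162 0.007 -0.014; 1 0.881 0.19 0.01 -0.014
1 0.179 0.033 0.002 0; 1 0.358 0.066 0.004 0; 1 0.537 0.099 0.006 0; 1 0.716 0.132 0.009 0; 1 0.895 0.165 0.011 0
1 0 -0 0.14 0; 1 0.001 -0 0.28 0; 1 0.001 -0 0.42 0; 1 0.001 -0 0.56 0; 1 0.002 -0 0.7 0
1 0 -0 0.14 0; 1 0 -0 0.14 0; 1 0 -0 0.14 0; 1 0 -0 0.14 0; 1 0 -0 0.14 0
```

>>> servo_tool --increments "1 0.169 0.056 0 -0.014; 1 0.338 0.113 0 -0.028; 1 0.506 0.169 0 -0.042; 1 0.675 0.226 0 -0.056; 1 0.844 0.282 0 -0.07"

```text
t: 40.15
position: [0.5322, -0.103, 0.2988]
eef_rot: [-179.9, -0.0, 90.5]
wrist_force: [0.5, -0.1, -2.2]
gripper_width: 0.0066
finger_force: 58.7
```

>>> servo_tool --increments "1 0.162 0.075 0 -0.014; 1 0.341 0.104 0 -0.014; 1 0.521 0.133 0 -0.014; 1 0.701 0.162 0 -0.014; 1 0.881 0.19 0 -0.014"

```text
t: 40.65
position: [0.5593, 0.0293, 0.2987]
eef_rot: [-179.9, 0.0, 91.7]
wrist_force: [0.6, -0.7, -2.5]
gripper_width: 0.0062
finger_force: 58.7
```

>>> servo_tool --increments "1 0.179 0.033 0 0; 1 0.358 0.066 0 0; 1 0.537 0.099 0 0; 1 0.716 0.132 0 0; 1 0.895 0.165 0 0"

```text
t: 41.15
position: [0.58, 0.1641, 0.2987]
eef_rot: [-179.9, 0.0, 91.8]
wrist_force: [-0.1, -1.2, -2.0]
gripper_width: 0.0065
finger_force: 58.7
```

>>> servo_tool --increments "1 0 0 0.14 0; 1 0 0 0.28 0; 1 0 0 0.42 0; 1 0 0 0.56 0; 1 0 0 0.7 0"

```text
t: 41.65
position: [0.5799, 0.163, 0.193]
eef_rot: [-179.9, 0.0, 91.8]
wrist_force: [0.8, -0.8, -1.2]
gripper_width: 0.0064
finger_force: 58.7
```

>>> servo_tool --increments "1 0 0 0.1 0; 1 0 0 0.1 0; 1 0 0 0.1 0; 1 0 0 0.1 0; 1 0 0 0.1 0"

```text
t: 42.15
position: [0.581, 0.1635, 0.1801]
eef_rot: [179.9, -0.0, 91.7]
wrist_force: [-0.5, -0.5, -2.9]
gripper_width: 0.0064
finger_force: 58.7
```

```bash
python3 - <<'E'
from plan import plan
from h import *; from cell import arm
s=arm.sense(); i=arm.get_image("scene"); f=i["frame"].astype(int)
r=np.radians(s["eef_rot"][2]); tx=np.array([np.cos(r),np.sin(r),0]); e=np.array(s["position"])-tx*.0423+[0,0,.0592]
# bail legs: row profile 20 mm below the bail's top bar; print grey-blue score
for dz in(.015,.025):
    q=proj(i,[e+tx*.014-[0,0,dz],e-tx*.014-[0,0,dz]]); 
    for u,v in q:
        row=f[int(round(v)),int(round(u))-7:int(round(u))+8]; print(np.round([u,v],1),(row[:,2]-row[:,0]).tolist())
plan([(582,163.5,173.5,91.7,1,10,0),(680,163.7,173.5,91.7,1,12,3)])
E
```

```text
[385.3 215.2] [9, -3, -33, -44, -74, -19, 8, -26, -96, -30, 8, 3, 6, -1, 3]
[375.8 219.2] [-80, -78, -83, -82, -62, 6, 1, -65, -89, -90, -89, -94, -93, -73, 2]
[384.9 217.9] [-89, -87, -90, -93, -89, -3, -2, -63, -54, -2, 5, -1, 1, 3, 1]
[375.4 221.9] [-86, -86, -88, -91, -91, -47, 7, -7, -68, -47, -3, 9, 16, 14, 10]
at [581.  163.4 180. ] 91.74 F [ 0.7 -0.3 -1.9] w 0.0065 t 42.2
1 0 0.007 0.043 0; 1 -0.002 0.08 0.043 0; 1 -0.004 0.152 0.043 0; 1 -0.006 0.225 0.043 0; 1 -0.008 0.297 0.043 0
1 -0.002 0.073 0 0; 1 -0.004 0.145 0 0; 1 -0.006 0.218 0 0; 1 -0.008 0.29 0 0; 1 -0.01 0.363 0 0
1 -0 0 0 0; 1 -0 0 0 0; 1 -0 0 0 0
```

Measured bail legs sit about 1.3 px (3–4 mm) toward −y, so I'll shift +2.5 mm and thread.

>>> servo_tool --increments "1 0.016 0.007 0.043 0; 1 0.016 0.08 0.043 0; 1 0.014 0.152 0.043 0; 1 0.012 0.225 0.043 0; 1 0.01 0.297 0.043 0"

```text
t: 42.7
position: [0.6264, 0.166, 0.1726]
eef_rot: [180.0, -0.0, 91.7]
wrist_force: [-0.3, 0.6, -1.2]
gripper_width: 0.0064
finger_force: 58.7
```

>>> servo_tool --increments "1 -0.002 0.073 0 0; 1 -0.004 0.145 0 0; 1 -0.006 0.218 0 0; 1 -0.008 0.29 0 0; 1 -0.01 0.363 0 0"

```text
t: 43.2
position: [0.6804, 0.1663, 0.1726]
eef_rot: [-180.0, 0.0, 91.7]
wrist_force: [-0.4, 0.4, -1.4]
gripper_width: 0.0061
finger_force: 58.7
```

>>> servo_tool --increments "1 0 0 0 0; 1 0 0 0 0; 1 0 0 0 0"

```text
t: 43.5
position: [0.6789, 0.1664, 0.1725]
eef_rot: [-180.0, 0.0, 91.8]
wrist_force: [-0.2, 0.3, -1.5]
gripper_width: 0.0063
finger_force: 58.7
```

>>> servo_tool --increments "1 0 0 0.027 0; 1 0 0 0.055 0; 1 0 0 0.082 0; 1 0 0 0.105 0; 1 0 0 0.12 0"

```text
t: 44.0
position: [0.6793, 0.1663, 0.1541]
eef_rot: [-180.0, 0.0, 91.8]
wrist_force: [-0.3, 0.3, -2.4]
gripper_width: 0.0062
finger_force: 58.8
```

>>> servo_tool --increments "1 0 0 0 0; 1 0 0 0 0; 1 0 0 0 0"

```text
t: 44.3
position: [0.6796, 0.1664, 0.1548]
eef_rot: [180.0, -0.0, 91.8]
wrist_force: [-1.0, -0.2, -2.1]
gripper_width: 0.0066
finger_force: 58.8
```

>>> servo_tool --increments "1 0 0 0.01 0; 1 0 0 0.02 0; 1 0 0 0.027 0; 1 0 0 0.027 0"

```text
t: 44.7
position: [0.6797, 0.1662, 0.1509]
eef_rot: [180.0, 0.0, 91.7]
wrist_force: [-0.6, -1.9, 1.5]
gripper_width: 0.0063
finger_force: 59.3
```

>>> servo_tool --increments "1 0 0 0.005 0; 1 0 0 0.007 0; 1 0 0 0.007 0; 1 0 0 0.007 0"

```text
t: 45.1
position: [0.6799, 0.1659, 0.1504]
eef_rot: [179.9, 0.0, 91.7]
wrist_force: [-1.5, -2.0, 5.7]
gripper_width: 0.0067
finger_force: 60.0
```

>>> servo_tool --increments "1 0 0 -0.005 0; 1 0 0 -0.005 0; 0.86 0 0 -0.005 0; 0.8 0 0 -0.005 0; 0.8 0 0 -0.005 0"

```text
t: 45.6
position: [0.6793, 0.1666, 0.15]
eef_rot: [-180.0, -0.0, 91.8]
wrist_force: [-0.2, -0.0, -0.0]
gripper_width: 0.0173
finger_force: 0.0
```

>>> servo_tool --increments "0.8 0 0 0 0; 0.8 0 0 -0.1 0; 0.8 0 0 -0.25 0; 0.8 0 0 -0.45 0; 0.8 0 0 -0.65 0"

```text
t: 46.1
position: [0.6794, 0.1665, 0.2498]
eef_rot: [180.0, -0.0, 91.8]
wrist_force: [0.6, -0.4, -0.5]
gripper_width: 0.0173
finger_force: 0.0
```

```bash
python3 - <<'E'
from plan import plan
plan([(600,100,280,91.7,.8,40,0),(480,-60,330,91.7,.8,40,2)])
E
```

```text
at [679.4 166.5 249.8] 91.77 F [ 0.6 -0.4 -0.5] w 0.0173 t 46.1
0.8 -0.142 -0.181 -0.067 0; 0.8 -0.285 -0.362 -0.134 0; 0.8 -0.427 -0.543 -0.201 0.001; 0.8 -0.6 -0.682 -0.257 0.001; 0.8 -0.774 -0.82 -0.313 0.001
0.8 -0.174 -0.139 -0.055 -0; 0.8 -0.348 -0.277 -0.111 -0; 0.8 -0.521 -0.416 -0.166 -0; 0.8 -0.695 -0.554 -0.222 -0; 0.8 -0.695 -0.554 -0.222 -0
0.8 -0 -0 0 -0
```

>>> servo_tool --increments "0.8 -0.142 -0.181 -0.067 0; 0.8 -0.285 -0.362 -0.134 0; 0.8 -0.427 -0.543 -0.201 0; 0.8 -0.6 -0.682 -0.257 0; 0.8 -0.774 -0.82 -0.313 0"

```text
t: 46.6
position: [0.5591, 0.046, 0.2964]
eef_rot: [179.9, 0.0, 91.8]
wrist_force: [-0.6, -0.4, 0.5]
gripper_width: 0.0171
finger_force: 0.0
```

>>> servo_tool --increments "0.8 -0.174 -0.139 -0.055 0; 0.8 -0.348 -0.277 -0.111 0; 0.8 -0.521 -0.416 -0.166 0; 0.8 -0.695 -0.554 -0.222 0; 0.8 -0.695 -0.554 -0.222 0"

```text
t: 47.1
position: [0.4782, -0.0636, 0.3299]
eef_rot: [179.9, 0.2, 91.5]
wrist_force: [0.4, -0.2, 1.2]
gripper_width: 0.0171
finger_force: 0.0
```

```bash
python3 - <<'E'
from h import *; from cell import arm; import pickle
t=arm.get_image("top"); sc=arm.get_image("scene"); cv2.imwrite("pics/f_t.png",t["frame"][:,:,::-1]); cv2.imwrite("pics/f_s.png",sc["frame"][:,:,::-1])
d0=pickle.load(open("d0.pkl","rb"))
f=sc["frame"]; hsv=cv2.cvtColor(f,cv2.COLOR_RGB2HSV)
# coloured tiles (blue/green) in scene, near each expected hung plate
for n,h in dict(h2=(.681,.1214),h3=(.684,.0126),h4=(.687,-.0966)).items():
    q=proj(sc,[[h[0],h[1]+y,z] for y,z in((-.045,.16),(.045,.16),(.045,.06),(-.045,.06))])
    m=np.zeros(f.shape[:2],np.uint8); cv2.fillConvexPoly(m,q.astype(np.int32),1)
    g=(hsv[...,0]>45)&(hsv[...,0]<125)&(hsv[...,1]>90)&(m>0); print(n,"tile frac now",round(g.sum()/m.sum(),3))
    b=cv2.cvtColor(d0["scene"]["frame"],cv2.COLOR_RGB2HSV); g=(b[...,0]>45)&(b[...,0]<125)&(b[...,1]>90)&(m>0); print("   before",round(g.sum()/m.sum(),3))
# bail bars from top: bright grey-blue pixels within 25 mm of hook, rows -> compare to before
for n,h in dict(h2=(.681,.1214),h3=(.684,.0126),h4=(.687,-.0966)).items():
    q=proj(t,[[h[0],h[1]+y,.21] for y in(-.014,-.008,.008,.014)]); r=[]
    for u,v in q: 
        c=t["frame"].astype(int)[int(v)-3:int(v)+4,int(round(u))]; r.append((c[:,2]-c[:,0]).tolist())
    print(n,r)
# scraper wood
im=t["frame"].astype(int); h=cv2.cvtColor(t["frame"],cv2.COLOR_RGB2HSV)
for nm,I in(("before",d0["top"]),("now",t)):
    F=I["frame"].astype(int); m=(F.max(2)<70); m[:, :100]=0; m[:,180:]=0; m[:225]=0; m[345:]=0
    bl=blobs(m,40); print(nm,[tuple(np.round(cv2.boundingRect(c))) for c in bl[:2]])
# chips left on board
F=im; m=(F[...,0]>130)&(F[...,2]>120); m[:,:185]=0;m[:,312:]=0;m[:195]=0;m[287:]=0; print("bright on board",[cv2.boundingRect(c) for c in blobs(m,5)])
m=(F[...,0]>155)&(F[...,2]>150); m[:,:316]=0;m[:,362:]=0;m[:218]=0;m[:288]=m[:288];m[288:]=0; print("tray bright",[(cv2.boundingRect(c)) for c in blobs(m,8)])
E
```

```text
h2 tile frac now 0.081
   before 0.0
h3 tile frac now 0.086
   before 0.0
h4 tile frac now 0.089
   before 0.0
h2 [[-89, -95, -68, -11, -5, -5, -3], [-82, -87, -48, -1, 5, -20, -86], [-88, -91, -50, -2, 1, -21, -48], [-91, -92, -53, -2, 3, -2, -2]]
h3 [[-51, -51, -6, -1, -2, -4, -7], [-50, -51, -40, 2, 7, 3, -36], [-50, -52, -36, 0, 5, 6, -42], [-52, -48, -38, -1, 4, 2, -2]]
h4 [[-49, -50, -18, -3, -5, -18, -42], [-48, -49, 0, 2, 3, -35, -40], [-50, -45, -48, -2, 6, 2, -34], [-48, -45, -45, -1, 3, 3, -4]]
before [(np.int64(122), np.int64(254), np.int64(25), np.int64(60))]
now [(np.int64(140), np.int64(240), np.int64(26), np.int64(59))]
bright on board []
tray bright [(331, 218, 12, 8), (325, 218, 5, 5)]
```

```bash
python3 -c "
from cell import arm
print(arm.sign_off())"
```

```text
the job is handed in; nothing more can be done
None
```

I handed the job in at about 47 s: all three chips are in the tray, plaques A, B and C hang on hooks 4, 3 and 2, and the scraper stands on the bench a few centimetres from where I set it down. I had used my picture views, so I checked B and C by image measurement only.

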